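# Drop plated collars through the spout into the slide box

### The job

Take the orange chock out of the slide rail and put it down in the grey tray, then slide the blue box along the rail until it is centred under the steel spout. Then tip all four aluminium collars from the scoop through the spout into the box, and set the empty scoop back down level on its blue mat. Leave the bottle, the jar and the hook stand where they are.

Things in the scene. Friction and masses are not known exactly. Their poses are not given: they have to be found in the camera images.
- chock_mid (a point): Loose orange plastic chock with a black band, 36 mm (its x, roughly across the rail) by 30 mm (its y) by 50 mm high, about 60 g, standing on the rail's 10 mm high bed between box and spout so that the box cannot pass. This point is its centre, 25 mm above its foot; z is up.
- tray_in (a point): Fixed grey open tray on the table, 124 mm square outside, 116 mm square inside, walls 25 mm high and 4 mm thick. This point is the centre of its inner floor, 4 mm above the table; x and y along its sides.
- box (a joint): Travel in m of the blue box along the rail: 0 at the end away from the spout, growing towards the spout; the stop is at 0.38, well past the spout, whose place along the rail varies. Friction (about 2.5 N) holds the box wherever it is left; there is no spring or detent.
- box_in (a point): Centre of the inner floor of the blue open box (110 mm across the rail, 120 mm along it, 50 mm high, walls and floor 4 mm; rim 46 mm above this point, 62 mm above the table). The box slides along the rail only, about 0.6 kg. Its axes are the rail's: this point's -y runs along the rail towards the spout, x across the rail (away from the robot), z up. The rail is a level aluminium channel with steel sides, 124 mm wide, 520 mm long, bed 10 mm and sides 22 mm high.
- box_handle (a point): Grip point on the red upright handle post of the box: 16 mm across the rail, 22 mm along it, its top 20 mm above this point (88 mm above the table), its foot 48 mm below it. It stands 135 mm behind the box's centre, on the side away from the spout (the box's +y), joined to the box by a low steel bar. Same axes as box_in.
- spout_out (a point): Centre of the round lower opening (84 mm inside, 90 mm outside, 78 mm above the table) of the fixed steel funnel that stands over the rail. Centred means that box_in is straight below this point. x points away from the robot across the rail to the funnel's green post (18 mm square, 122 mm from the funnel's axis, 130 mm tall), y along the rail.
- spout_mouth (a point): Centre of the round upper opening of the same funnel, 134 mm inside, 140 mm outside, 136 mm above the table; the top 14 mm are upright, below that the wall narrows to the lower opening.
- scoop_grip (a point): Grip point on the scoop's black handle, an upright plate 14 mm thick (scoop y), from 54 mm to 110 mm behind the pan's centre, from 18 to 76 mm above the pan's underside; this point lies 88 mm behind the pan's centre (scoop -x), 56 mm above the underside. The loose scoop weighs about 0.22 kg, its collars 0.07 kg more. Scoop x points forward to the open lip, y to its left, z up.
- scoop_mid (a point): Centre of the scoop's aluminium pan, 2 mm above its underside: flat floor 110 mm (x) by 90 mm (y), 4 mm thick, side walls up to 32 mm, rear wall up to 38 mm, front open without a lip. Collars slide off the front when the pan is tilted nose-down by more than about 40 degrees.
- scoop_lip (a point): Middle of the front edge of the pan's floor, 55 mm ahead of the pan's centre and 4 mm above the underside.
- mat_top (a point): Centre of the upper face of the fixed blue mat, 180 mm square and 3 mm thick, on which the scoop's pan starts and must end; x and y along its sides.
- collar0_mid (a point): A ring of machined aluminium, 34 mm outside, 28 mm inside, 12 mm high, one of four that lie flat in the scoop, about 18 g. This point is its centre, half-way up.
- collar1_mid (a point): A ring of machined aluminium, 34 mm outside, 28 mm inside, 12 mm high, one of four that lie flat in the scoop, about 18 g. This point is its centre, half-way up.
- collar2_mid (a point): A ring of machined aluminium, 34 mm outside, 28 mm inside, 12 mm high, one of four that lie flat in the scoop, about 18 g. This point is its centre, half-way up.
- collar3_mid (a point): A ring of machined aluminium, 34 mm outside, 28 mm inside, 12 mm high, one of four that lie flat in the scoop, about 18 g. This point is its centre, half-way up.
- bottle_mid (a point): Bystander: loose amber bottle, 54 mm across, 150 mm tall; point half-way up.
- jar_mid (a point): Bystander: loose white jar with a green cap, 52 mm across, 70 mm tall; point half-way up, between the robot and the rail.
- hooks_mid (a point): Bystander: loose stand of copper hooks, steel foot 56 mm across, slim stem 130 mm tall with thin cross wires 52 mm wide; point half-way up. It stands close to the far side of the box's handle.
Mind the look-alikes: they are no part of the job. There is more than one size of the part that bears chock_mid; the job needs the middle-sized.

How it is judged:
By the outcome, as a careful person would: the job done as asked, in the order asked, and still so for the second after the job is handed in, with the robot touching nothing.
It also fails if it takes over 72 s, if anything falls off the work surface, if the arm or the gripper's body presses on something with over 40 N, if the wrist force passes 120 N, or if a joint passes its speed limit or range.

### The arm

A 6-joint arm with a two-finger parallel gripper is mounted at the origin on the work surface. World frame = base frame: x ahead of the robot, y to its left, z up, the work surface at z = 0. Lengths are in mm, angles in rad, forces in N, time in s.
With the tool pointing down it reaches from about 400 to 925 mm from the base axis. Payload 12.5 kg.
Tool frame: the origin (TCP) lies at the very end of the fingers, on their centre line; the grasp point (between the pads) lies 19 mm behind it (env.tcp_to_grasp is the distance from the TCP to the grasp point, in mm); z points along the fingers, x is the direction in which the jaws open and shut, and the axes are right-handed (so a half turn about z gives the same grasp; the last joint's range is limited). The gripper opens to 95 mm and grips with 3 to 60 N. Pads are 20 mm wide; open, the fingers measure 119 mm over their backs; the gripper's body (75 mm by 180 mm) begins 59 mm behind the grasp point.
Start: joints at [-1.217, 0.491, 1.559, -0, 1.092, -0.106], TCP at [277.38, -560.096, 214.661] pointing down, gripper open.
Joint ranges: [-3.1, 3.1], [-0.84, 2.19], [0.05, 2.79], [-1.13, 4.28], [0.06, 2.93], [-2.69, 2.69]. Speed limits (rad/s): [2.22, 2.22, 2.79, 3.14, 3.14, 3.14].

### API

Orientations are given as [roll, pitch, yaw] about the fixed x, y, z axes, in that order (R = Rz(yaw) Ry(pitch) Rx(roll)).
In Python, from cell import env, vision, job gives the robot as it stands.
- The arm moves only by the shell command python3 -m pendant 'ROWS' [OPENING]. ROWS is JSON, a list of rows, each a list of 4 numbers: the shift along the tool's x, y, z in mm, then the turn about the tool's z in degrees. In form: [[tx, ty, tz, turn], ...]. A call has 1 to 8 rows; each row is the pose to reach, as a shift and turn from the pose measured when the call began, along the tool's axes at that moment; what a row does not reach only later rows make up. A row lasts 1/8 s, in which the tool goes at most 62.5 mm and 10.7 degrees, less where a joint would pass 70% of its speed; a pose out of reach is approached as far as the arm can. A call with a gripper value outside its range is refused whole. OPENING is the closure, from 0 (fully open) to 1 (shut), set as the call begins (- or left out, the last holds). The fingers move at their own pace and stop on an object; the grip force is fixed at half the most. Time passes only in rows, so rows that repeat a pose let the fingers close. It gives the time, the measured TCP pose, the force and the opening at its end, in the units of the state.
- env.state(): the state, without advancing time (a new reading comes with each control period).
- vision.read_camera(name): name is "scene" or "side" or "wrist"; returns a dict with "pixels" (384x512x3 uint8, red, green, blue), "intrinsics" (3x3 intrinsics, pixels), "R" (3x3) and "t" (3): a world point X has camera coordinates R X + t; the wrist camera has in their place "tool_from_camera" (4x4, takes a point from camera to tool coordinates, whose origin is the TCP and whose axes are the tool frame's). Camera axes: x right, y down, z forward; pixel columns grow to the right and rows downward; lengths in mm; the calibration is good to about 2 mm. A picture is of the moment at which its call begins: read the wrist's pose just before it. There is no depth.
- job.job_done(): hands the job in, once; it reports no verdict.
Trained networks look in a picture, given as the dict that the camera call returned (one of the last four; its "shot" number tells which), for a name from the list of things; names that differ only in an ending like _2 or _b are one class to them, and where a whole thing is asked for, a point or a joint stands for the part that bears it (a point fixed in the world has none). Each returns a list of dicts, best first, with "confidence" (0 to 1); they miss things now and then, are a little off and sometimes report something else, mostly with a low value. They report only what shows in the picture. A call takes as long as a camera call. They do not tell look-alikes from the thing itself.
- vision.find_in(picture, query): "at" ([x, y, z] in mm, in the coordinates of the camera as it stood for that picture, good to about 4 mm: the middle of the surface that is visible of it).
- vision.regions_of(picture, query): "pixels" (384x512 bool, what is visible of it).
The state is a dict: "t": time; "joints": joint angles; "qvel": joint speeds; "tau": joint torques, N m; "eef_pos": TCP position; "tcp_rot": TCP orientation; "ft_force": force on the tool from outside, world axes, zero at the start; "moment": the same for the moment, N m; "opening": opening from 0.0 (shut) to 1.0 (fully open).
Only numpy, scipy, OpenCV 4.12 (cv2) and the standard library are available. Lean on these libraries where they do the work, as an engineer would, in place of code of your own. Each camera call takes 0.05 s, during which the arm holds its last target.

## Working session

There is one attempt and no reset: what is moved stays moved. The work goes in short steps, Python scripts to look and compute and a shell command to move; the robot and the scene stay as the last step left them, time stands still between calls to the robot, and variables do not carry over. Pictures are saved under pics/ and viewed, and the job is handed in when it is done.

```bash
ls -la; mkdir -p pics
python3 - <<'E'
from cell import env,vision,job
import cv2
print(env.state(), env.tcp_to_grasp)
for n in ["scene","side","wrist"]:
    p=vision.read_camera(n); cv2.imwrite(f"pics/{n}0.png",cv2.cvtColor(p["pixels"],cv2.COLOR_RGB2BGR))
    print(n,{k:(v.tolist() if hasattr(v,'tolist') else v) for k,v in p.items() if k!="pixels"})
E
```

```text
total 12
drwxr-xr-x  3 agent agent 4096 Dec  7 04:48 .
drwxr-xr-x 23 root  root  4096 Dec  7 04:48 ..
drwxr-xr-x  2 agent agent 4096 Dec  7 04:48 pics
{'t': 0.0, 'joints': array([-1.21658929e+00,  4.91569948e-01,  1.55944344e+00,  8.12050906e-06,
        1.09167158e+00, -1.05586118e-01]), 'qvel': array([-6.99470510e-05,  3.73416677e-04, -8.48548956e-06, -1.71947383e-04,
       -4.20574157e-04,  9.42679347e-04]), 'tau': array([-3.90903206e-04, -6.12630343e+01, -2.58182824e+01,  6.91163982e-02,
        4.80283226e-02, -3.14533713e-05]), 'eef_pos': array([ 277.30036213, -559.85563197,  214.05735532]), 'tcp_rot': array([-3.14147037e+00,  1.08547611e-03, -1.11100685e+00]), 'ft_force': array([-0.5171138 ,  0.7895034 , -0.08960992]), 'moment': array([0.02419153, 0.01146685, 0.01891333]), 'opening': 1.0035847163899183} 18.8
scene {'intrinsics': [[412.3005309080386, 0.0, 256.4243336550988], [0.0, 412.3005309080386, 184.3394344664631], [0.0, 0.0, 1.0]], 'R': [[0.8190336824402374, 0.5735036030764248, 0.016656658930971], [0.32016761240004976, -0.4327624761666391, -0.8427391881194148], [-0.476105
[... 287 characters left out ...]
3647, -0.7021585546078332, -0.01022167393271585], [-0.3825931475938287, 0.400050539793027, -0.8328157353373881], [0.5888578791535314, -0.589010127079617, -0.5534559317203664]], 't': [367.2911245958338, 268.6476237716604, 640.1343375483261], 'shot': 2}
wrist {'intrinsics': [[285.6454304503392, 0.0, 256.3946284138949], [0.0, 285.6454304503392, 191.472009960703], [0.0, 0.0, 1.0]], 'tool_from_camera': [[0.9999997169427876, -0.0006322948207234036, 0.0004078205509437558, 0.17008292368392297], [0.0005100742156789919, 0.9681608711049862, 0.25032831938381755, -69.43200236554632], [-0.0005531171996830311, -0.25032804050783386, 0.9681609195773551, -169.35855265582032], [0.0, 0.0, 0.0, 1.0]], 'shot': 3}
```

View pics/scene0.png

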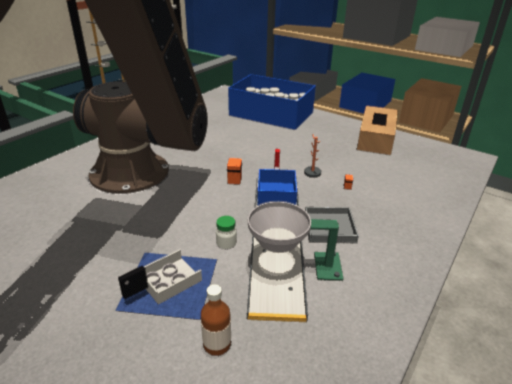

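View pics/side0.png

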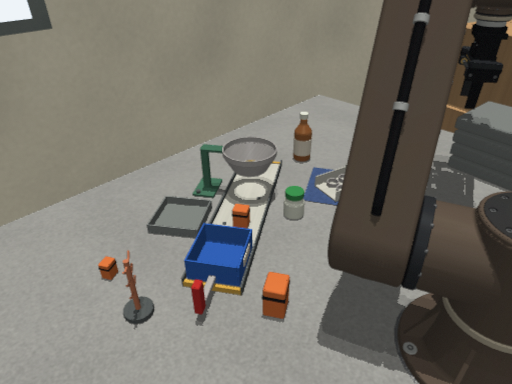

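View pics/wrist0.png

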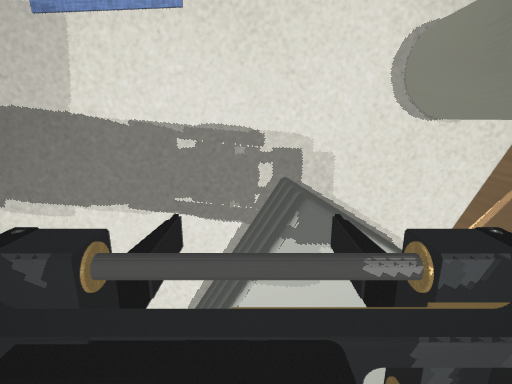

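```bash
cat > h.py <<'E'
from cell import env,vision,job
import cv2,numpy as np
from scipy.spatial.transform import Rotation as Ro
def tcp():
    s=env.state(); T=np.eye(4); T[:3,:3]=Ro.from_euler('xyz',s['tcp_rot']).as_matrix(); T[:3,3]=s['eef_pos']; return T
def cam(n,save=None):
    T=tcp(); p=vision.read_camera(n)
    if n=="wrist": W=T@np.array(p['tool_from_camera'])
    else:
        W=np.eye(4); R=np.array(p['R']); W[:3,:3]=R.T; W[:3,3]=-R.T@np.array(p['t'])
    p['W']=W
    if save: cv2.imwrite(f"pics/{save}.png",cv2.cvtColor(p['pixels'],cv2.COLOR_RGB2BGR))
    return p
def toworld(p,c): return p['W'][:3,:3]@np.array(c)+p['W'][:3,3]
def proj(p,X):
    c=p['W'][:3,:3].T@(np.array(X,float)-p['W'][:3,3]); u=np.array(p['intrinsics'])@c; return u[:2]/u[2]
def ray(p,uv,z):
    "world point on plane z seen at pixel uv"
    d=p['W'][:3,:3]@np.linalg.solve(np.array(p['intrinsics']),[uv[0],uv[1],1.]); o=p['W'][:3,3]
    return o+d*(z-o[2])/d[2]
E
python3 - <<'E'
from h import *
names="chock_mid tray_in box_in box_handle spout_out spout_mouth scoop_grip scoop_mid scoop_lip mat_top collar0_mid bottle_mid jar_mid hooks_mid".split()
for n in ["scene","side"]:
    p=cam(n)
    q={k:v for k,v in p.items() if k!='W'}
    for k in names:
        for d in vision.find_in(q,k)[:5]:
            if d['confidence']>.2:
                w=toworld(p,d['at']); print(n,k,round(d['confidence'],2),w.round(0),proj(p,w).round(0))
    print(env.state()['t'])
E
```

```text
scene chock_mid 0.79 [315. 144.  48.] [234. 170.]
scene chock_mid 0.41 [611. 329.  25.] [349. 181.]
scene tray_in 0.79 [657. 138.   7.] [334. 223.]
scene box_in 0.61 [ 460. -254.   13.] [178. 276.]
scene box_in 0.58 [454. 185.  38.] [280. 181.]
scene box_handle 0.92 [454. 184.  38.] [280. 182.]
scene spout_out 0.89 [639. -41. 109.] [298. 223.]
scene spout_mouth 0.6 [641. -39. 105.] [298. 225.]
scene scoop_grip 0.58 [ 437. -294.   19.] [157. 279.]
scene scoop_mid 0.74 [ 438. -292.   25.] [158. 277.]
scene scoop_lip 0.69 [ 438. -292.   21.] [158. 278.]
scene scoop_lip 0.22 [450. 186.  37.] [279. 181.]
scene mat_top 0.9 [ 487. -299.    2.] [172. 297.]
scene mat_top 0.49 [ 437. -292.   21.] [157. 278.]
scene mat_top 0.21 [453. 181.  37.] [279. 182.]
scene bottle_mid 0.67 [ 653. -348.   86.] [216. 323.]
scene bottle_mid 0.51 [ 458. -255.   16.] [177. 274.]
scene jar_mid 0.96 [ 478. -100.   38.] [227. 234.]
scene jar_mid 0.47 [ 420. -291.   14.] [153. 277.]
scene hooks_mid 0.62 [483. 340.   8.] [313. 172.]
0.9
side chock_mid 0.81 [520.  48.  51.] [240. 212.]
side chock_mid 0.81 [600. 344. 
[... 330 characters left out ...]
 484. -237.   11.] [324. 185.]
side spout_out 0.74 [ 486. -238.   14.] [324. 184.]
side spout_out 0.58 [660. -47. 110.] [229. 156.]
side spout_mouth 0.61 [661. -52. 110.] [230. 155.]
side scoop_grip 0.84 [ 485. -239.   14.] [325. 184.]
side scoop_mid 0.96 [ 485. -241.   14.] [325. 183.]
side mat_top 0.55 [ 490. -199.    4.] [314. 192.]
side collar0_mid 0.41 [ 628. -310.   71.] [301. 141.]
side collar0_mid 0.39 [ 474. -288.   15.] [338. 178.]
side bottle_mid 0.81 [ 627. -312.   73.] [302. 140.]
side bottle_mid 0.66 [ 483. -241.   14.] [326. 184.]
side jar_mid 0.7 [463. -70.  46.] [291. 202.]
side hooks_mid 0.75 [475. 352.  10.] [138. 311.]
side hooks_mid 0.61 [461. -72.  45.] [293. 203.]
1.65
```

Run:
```python
import cv2
a=cv2.imread('pics/scene0.png')[130:330,210:370]; cv2.imwrite('pics/sc_crop.png',cv2.resize(a,None,fx=3.0,fy=3.0,interpolation=cv2.INTER_CUBIC))
a=cv2.imread('pics/side0.png')[130:330,90:350]; cv2.imwrite('pics/si_crop.png',cv2.resize(a,None,fx=3,fy=3,interpolation=cv2.INTER_CUBIC))
```

```text
(no output)
```

View pics/sc_crop.png

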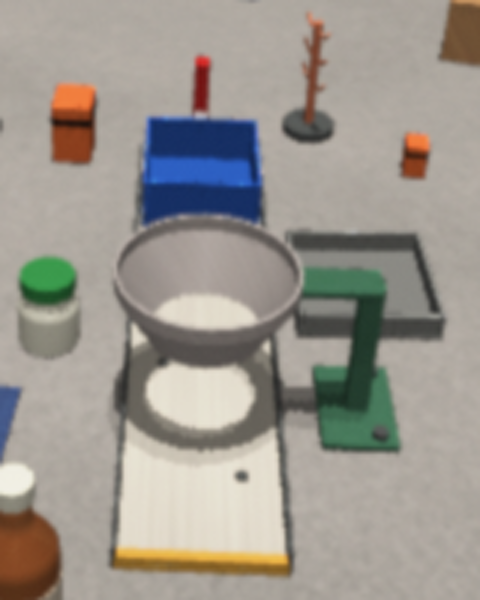

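View pics/si_crop.png

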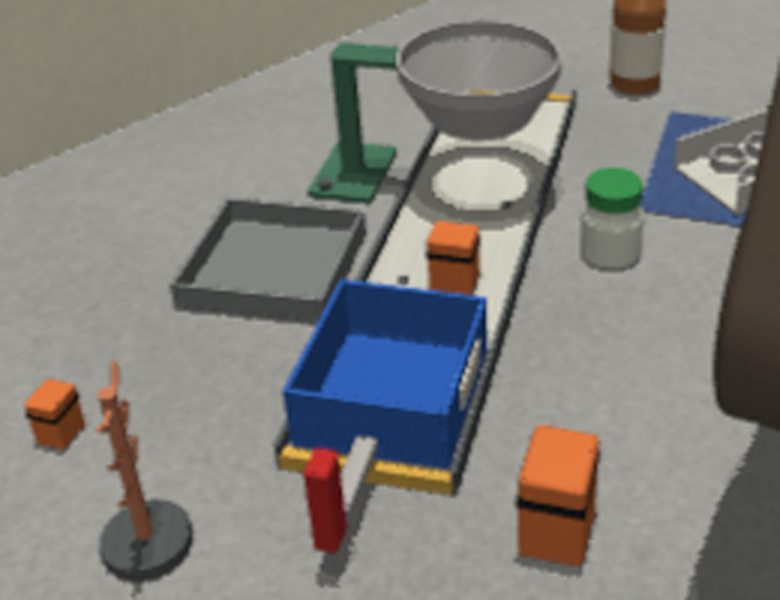

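Run:
```python
from h import *
from scipy.optimize import least_squares
s=cam("scene");d=cam("side")
S=lambda x,y:(210+x/3,130+y/3)
D=lambda x,y:(90+x/3,130+y/3)
def pr(n,p,uv,z): print(n,ray(p,uv,z)[:2].round(1))
pr("rail -y end near",s,S(115,550),22);pr("rail -y end far",s,S(291,557),22)
pr("rail +y end far",d,D(280,450),22);pr("rail +y near",d,D(456,478),22)
pr("box rim",d,D(345,283),62);pr("box rim",d,D(486,298),62);pr("box rim +y far",d,D(288,390),62)
pr("s box rim +y near",s,S(148,118),62);pr("s box rim +y far",s,S(257,121),62)
pr("chock top",d,D(429,233),60);pr("chock top",d,D(446,222),60);pr("chock top",d,D(480,228),60);pr("chock top",d,D(474,241),60)
pr("handle top",d,D(323,456),88);pr("handle top s",s,S(203,60),88)
pr("hooks foot",d,D(146,535),8);pr("hooks foot s",s,S(308,122),8)
for z in(136,):
  for nm,p,pts in (("s",s,[S(115,268),S(302,272),S(208,214),S(140,232),S(280,235)]),("d",d,[D(397,68),D(561,68),D(478,22),D(415,40),D(545,42)])):
    P=np.array([ray(p,q,z)[:2] for q in pts]); r=least_squares(lambda c:np.hypot(*(P-c).T)-70,[640,-40]); print(nm,r.x.round(1),r.fun.round(1))
for q in [(287,233),(418,233),(442,320),(297,320)]: pr("tray s",s,S(*q),25)
for q in [(230,203),(367,212),(324,306),(175,290)]: pr("tray d",d,D(*q),25)
```

```text
rail -y end near [ 655.8 -253.3]
rail -y end far [ 754.6 -189.2]
rail +y end far [467. 253.]
rail +y near [366.4 189.1]
box rim [531.9 141.3]
box rim [445.6  82.2]
box rim +y far [471.6 237.5]
s box rim +y near [386.9 173. ]
s box rim +y far [477.4 232.9]
chock top [535.6  55.1]
chock top [536.8  35.8]
chock top [511.7  23. ]
chock top [502.9  38.2]
handle top [388.8 270.9]
handle top s [390.  267.9]
hooks foot [481.1 347. ]
hooks foot s [479.4 345.4]
s [617.4 -83.6] [-0.7 -2.7  0.6 -1.8  0.8]
d [609.1 -73.3] [-1.1  0.8  3.4 -2.4 -4.3]
tray s [572.3 130.3]
tray s [669.8 202. ]
tray s [738.1  98.3]
tray s [639.9  26.6]
tray d [728.8 112.4]
tray d [632.9  39.3]
tray d [560.2 142.7]
tray d [659.1 210.9]
```

```bash
cat >> h.py <<'E'
def go(xyz,yaw=None):
    T=tcp(); d=T[:3,:3].T@(np.array(xyz,float)-T[:3,3]); y=np.degrees(np.arctan2(T[1,0],T[0,0]))
    dt=0 if yaw is None else -((yaw-y+180)%360-180)
    print("shift",d.round(1),"turn",round(dt,1),"len",np.linalg.norm(d).round(0),"yaw",y.round(1),"t",env.state()['t'])
E
python3 -m pendant '[[-45,-55,-40,-10],[-95,-110,-40,-20],[-145,-165,-40,-30],[-195,-220,-40,-40],[-245,-275,-40,-50],[-295,-330,-40,-60],[-340,-385,-40,-70],[-385,-440,-40,-80]]' 0
python3 -c "
from h import *
go([523,37,250],33.1)"
```

```text
t: 2.75
eef_pos: [464.2, -103.3, 254.9]
tcp_rot: [3.141, -0.001, 0.291]
ft_force: [-0.1, -1.2, 0.2]
opening: 1.001
shift [  96.6 -117.5    4.9] turn -16.4 len 152.0 yaw 16.7 t 2.75
```

```bash
python3 -m pendant '[[40,-50,5,-9],[80,-98,5,-16.4],[97,-118,5,-16.4],[97,-118,5,-16.4]]'
python3 - <<'E'
from h import *
p=cam("wrist","w1")
q={k:v for k,v in p.items() if k!='W'}
for k in ["chock_mid","box_in","tray_in"]:
    for d in vision.find_in(q,k)[:3]:
        w=toworld(p,d['at']); print(k,round(d['confidence'],2),w.round(0),proj(p,w).round(0))
E
```

```text
t: 3.25
eef_pos: [523.6, 39.2, 249.7]
tcp_rot: [3.141, -0.001, 0.58]
ft_force: [0.5, -0.7, -1.1]
opening: 1.0
chock_mid 0.86 [319. 143.  27.] [163.   8.]
chock_mid 0.56 [521.  43.  59.] [257. 170.]
chock_mid 0.56 [606. 330.  28.] [445.   9.]
box_in 0.9 [451. 172.  15.] [266.  53.]
tray_in 0.87 [658. 125.   4.] [365. 168.]
```

View pics/w1.png

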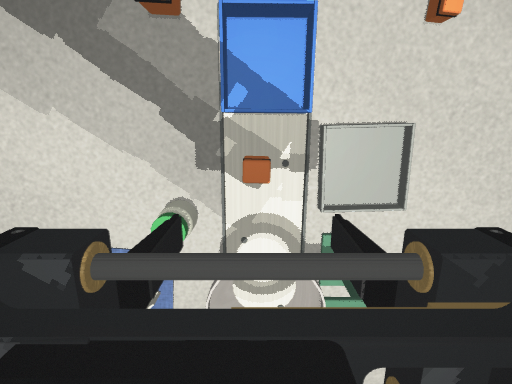

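Run:
```python
import cv2
a=cv2.imread('pics/w1.png')[0:215,205:425]; cv2.imwrite('pics/w1c.png',cv2.resize(a,None,fx=2.7,fy=2.7,interpolation=cv2.INTER_CUBIC))
a=cv2.imread('pics/w1.png')[145:200,230:285]; cv2.imwrite('pics/w1d.png',cv2.resize(a,None,fx=10,fy=10,interpolation=cv2.INTER_CUBIC))
```

```text
(no output)
```

View pics/w1c.png

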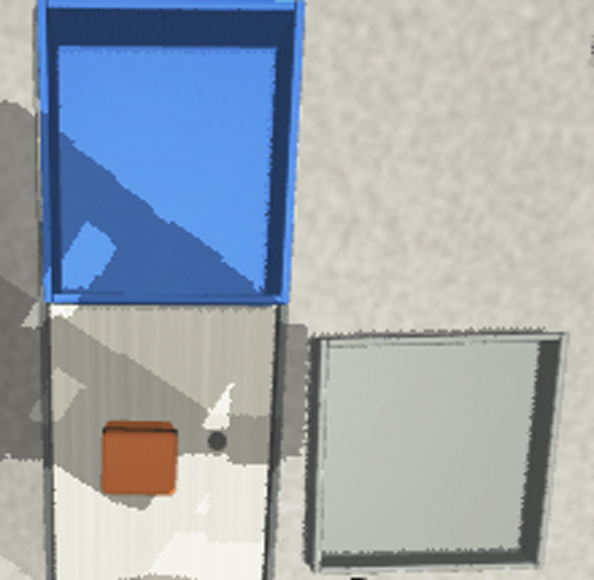

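View pics/w1d.png

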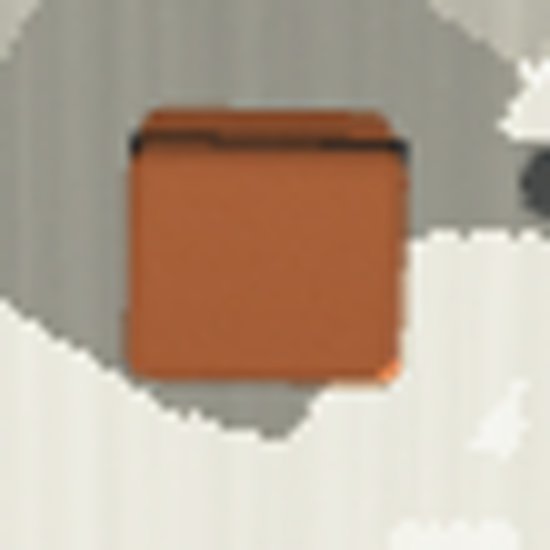

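Run:
```python
from h import *
p=cam("wrist")
print(tcp()[:3,3])
print("chock",ray(p,(256.6,171.3),60))
for c in [(230+13,145+14.5),(230+40.5,145+14.8),(230+40,145+38.2),(230+12.8,145+38)]: print(ray(p,c,60)[:2].round(1))
c=lambda x,y:(205+x/2.7,y/2.7)
t=np.array([ray(p,c(*q),25)[:2] for q in [(320,337),(568,331),(540,568),(310,572)]]);print("tray",t.round(0).tolist(),t.mean(0))
b=np.array([ray(p,c(*q),62)[:2] for q in [(42,3),(302,3),(287,303),(45,301)]]);print("box",b.round(0).tolist(),b.mean(0))
for q in [(50,450),(272,450),(270,540),(52,540)]: print("rail",ray(p,c(*q),22)[:2])
go([*ray(p,(256.6,171.3),60)[:2],27],33)
```

```text
[523.02748468  36.54814753 250.0616907 ]
chock [520.66658072  39.25942951  60.        ]
[498.   42.6]
[527.4  61.2]
[543.6  35.6]
[514.1  16.7]
tray [[565.0, 136.0], [667.0, 205.0], [736.0, 103.0], [634.0, 34.0]] [650.45163089 119.45371651]
box [[384.0, 178.0], [473.0, 235.0], [536.0, 136.0], [445.0, 78.0]] [459.49878391 156.7116342 ]
rail [481.9090515  13.6020784]
rail [578.82938517  76.4838615 ]
rail [606.23701717  36.14419153]
rail [508.16659082 -27.49180421]
shift [ -0.6  -3.8 223.1] turn -0.0 len 223.0 yaw 33.0 t 3.5
```

```bash
python3 -m pendant '[[0,-4,50,0],[0,-4,110,0],[0,-4,165,0],[0,-4,205,0],[0,-4,221,0],[0,-4,221,0],[0,-4,221,0]]' 0.35 && python3 -m pendant '[[0,0,0,0],[0,0,0,0],[0,0,0,0],[0,0,0,0],[0,0,0,0]]' 1
python3 - <<'E'
from h import *
p=cam("wrist","w2");cam("side","s2"); go([650.4,119.5,100],34)
E
```

```text
t: 4.38
eef_pos: [521.8, 39.6, 30.5]
tcp_rot: [3.139, -0.002, 0.575]
ft_force: [0.3, -0.2, 0.1]
opening: 0.646
t: 5.0
eef_pos: [522.0, 39.6, 30.8]
tcp_rot: [3.139, -0.003, 0.575]
ft_force: [-1.0, 1.2, 7.1]
opening: 0.38
shift [151.4   3.1 -68.8] turn -1.0 len 166.0 yaw 33.0 t 5.1
```

View pics/w2.png

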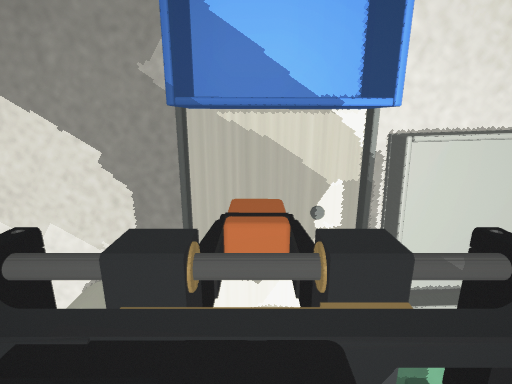

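View pics/s2.png

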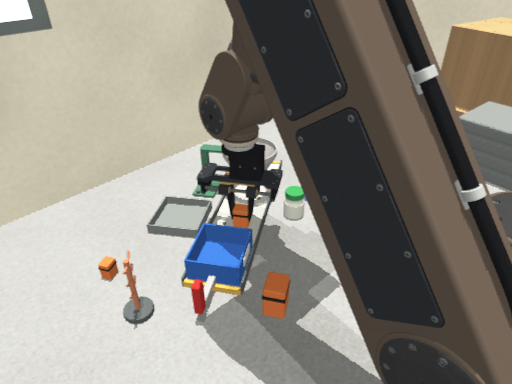

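```bash
python3 -m pendant '[[0,0,-35,0],[0,0,-70,0],[50,1,-70,-1],[100,2,-70,-1],[140,3,-70,-1],[151.5,3,-70,-1],[151.5,3,-70,-1]]' && python3 -c "
from h import *
go([650.4,119.5,25.5],34)"
```

```text
t: 5.98
eef_pos: [649.9, 119.7, 100.6]
tcp_rot: [3.14, -0.001, 0.593]
ft_force: [-0.2, 0.2, -0.3]
opening: 0.374
shift [ 0.2  0.3 75.1] turn 0.0 len 75.0 yaw 34.0 t 5.975
```

```bash
python3 -m pendant '[[0,0,30,0],[0,0,55,0],[0,0,68,0],[0,0,73,0],[0,0,75,0],[0,0,76,0]]' && python3 -m pendant '[[0,0,0,0],[0,0,0,0],[0,0,0,0]]' 0.4; python3 -m pendant '[[0,0,-20,0],[0,0,-70,0],[0,0,-130,0],[0,0,-170,0],[0,0,-175,0]]'
python3 -c "
from h import *
cam('wrist','w3')
print(ray(cam('side'),(198,282),88),ray(cam('scene'),(277,150),88))
go([390,269,180],123)"
```

```text
t: 6.72
eef_pos: [650.4, 119.6, 25.3]
tcp_rot: [3.139, -0.002, 0.593]
ft_force: [1.0, -0.3, -0.6]
opening: 0.378
t: 7.1
eef_pos: [650.5, 119.6, 25.5]
tcp_rot: [3.139, -0.003, 0.593]
ft_force: [0.1, 0.0, -0.1]
opening: 0.588
t: 7.72
eef_pos: [650.7, 119.9, 205.3]
tcp_rot: [3.136, -0.008, 0.594]
ft_force: [-0.4, 0.1, -0.6]
opening: 0.598
[388.36004407 270.45711981  88.        ] [388.35534879 266.68392928  88.        ]
shift [-131.6 -268.9   19.5] turn -89.0 len 300.0 yaw 34.0 t 7.875
```

View pics/w3.png

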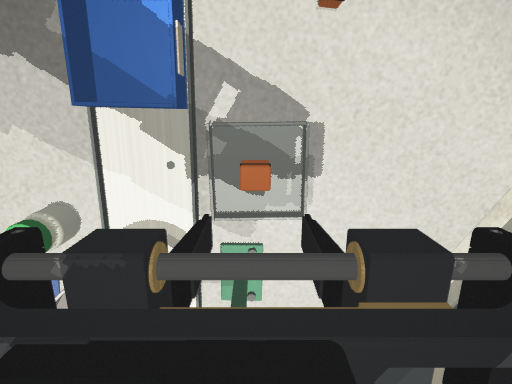

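```bash
python3 -m pendant '[[-20,-35,-10,-10],[-40,-70,-20,-20],[-55,-105,-30,-30],[-70,-140,-40,-40],[-85,-175,-40,-50],[-100,-210,-40,-60],[-115,-245,-40,-70],[-131,-269,-40,-80]]' 0 && python3 -m pendant '[[0,0,0,-9],[0,0,0,-9]]'; python3 -c "
from h import *
cam('wrist','w4');print(tcp()[:3,3])
go([390,269,240],123)"
```

```text
t: 8.88
eef_pos: [388.6, 269.9, 238.3]
tcp_rot: [3.141, 0.002, 1.996]
ft_force: [0.2, 0.6, -0.2]
opening: 1.001
t: 9.12
eef_pos: [388.1, 269.9, 237.5]
tcp_rot: [-3.14, 0.002, 2.153]
ft_force: [-1.1, 0.0, -0.6]
opening: 0.999
[388.39847898 269.80885553 237.61694214]
shift [-1.6  0.9 -2.4] turn 0.2 len 3.0 yaw 123.2 t 9.175
```

View pics/w4.png

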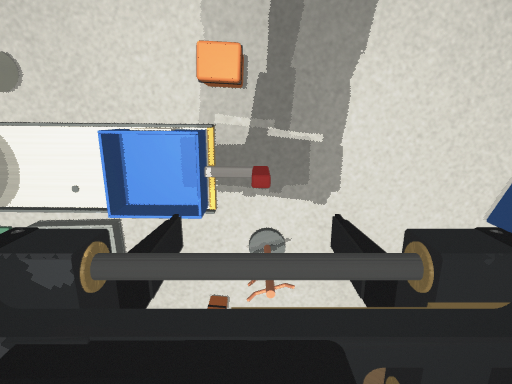

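Run:
```python
from h import *
a=cv2.imread('pics/w4.png')[150:310,190:340]; cv2.imwrite('pics/w4c.png',cv2.resize(a,None,fx=4,fy=3.7,interpolation=cv2.INTER_CUBIC))
```

```text
(no output)
```

View pics/w4c.png

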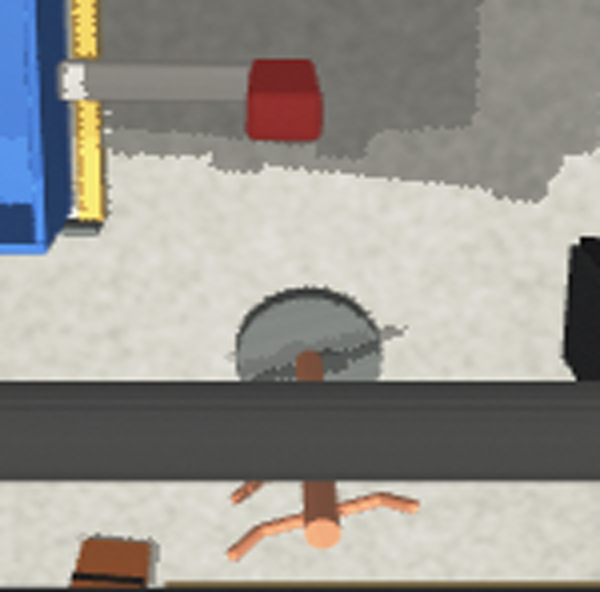

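Run:
```python
from h import *
p=cam("wrist")
h=ray(p,(261,180.8),88); k=ray(p,(270.5,293.8),130); f=ray(p,(267.5,245),6)
print(h,k,f)
a=ray(p,(251.5,181),88);b=ray(p,(270.7,181),88); print(a,b)
e=np.array([np.cos(np.radians(33)),np.sin(np.radians(33)),0]);n=np.array([-e[1],e[0],0])
for v in(k,f): print("hook rel post across,along",(v-h)@e,(v-h)@n)
go([h[0],h[1],65],123)
```

```text
[384.74200137 273.00087223  88.        ] [478.03169156 346.31013491 130.        ] [476.90912839 346.84117152   6.        ]
[390.87385641 264.04695728  88.        ] [378.87620409 282.40132266  88.        ]
hook rel post across,along 118.16640353410688 10.673114127321512
hook rel post across,along 117.51416611836171 11.729870621490939
shift [  5.2  -1.3 172.7] turn 0.1 len 173.0 yaw 123.1 t 9.225
```

```bash
python3 -m pendant '[[4,-1,50,0],[4,-1,105,0],[4,-1,145,0],[4,-1,167,0],[4,-1,173,0],[4,-1,173,0]]' 0.35 && python3 -m pendant '[[0,0,0,0],[0,0,0,0],[0,0,0,0],[0,0,0,0]]' 1
python3 - <<'E'
from h import *
cam("wrist","w5"); go([613+135*-.545,-78.5+135*.839,64],123)
E
```

```text
t: 9.98
eef_pos: [385.9, 272.1, 64.8]
tcp_rot: [-3.14, 0.002, 2.148]
ft_force: [0.2, -0.7, 0.3]
opening: 0.649
t: 10.48
eef_pos: [385.9, 272.1, 65.0]
tcp_rot: [-3.14, 0.002, 2.147]
ft_force: [-0.2, 0.0, 0.1]
opening: 0.287
shift [-282.7   -0.7    1.5] turn 0.0 len 283.0 yaw 123.0 t 10.525
```

View pics/w5.png

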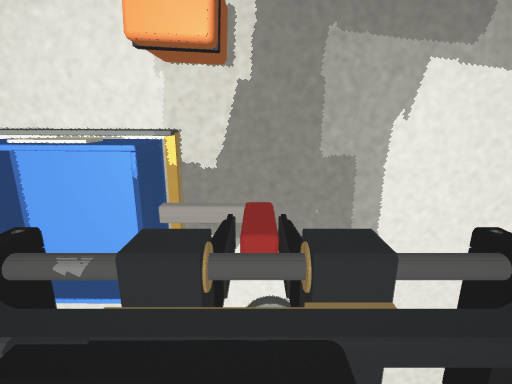

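```bash
python3 -m pendant '[[0,0,0,0],[0,0,0,0],[-10,0,0,0],[-40,0,0,0],[-75,0,0,0],[-110,0,0,0],[-150,0,0,0],[-190,0,0,0]]' && python3 -m pendant '[[-25,0,0,0],[-45,0,0,0],[-52,0,0,0],[-55,0,0,0],[-55,0,0,0]]'
python3 - <<'E'
from h import *
cam("wrist","w6");cam("scene","c6");cam("side","s6"); go([613+135*-.545,-78.5+135*.839,64],123)
E
```

```text
t: 11.52
eef_pos: [489.4, 111.4, 65.0]
tcp_rot: [-3.139, 0.001, 2.147]
ft_force: [1.0, 7.2, -5.2]
opening: 0.226
t: 12.15
eef_pos: [519.1, 65.3, 65.0]
tcp_rot: [-3.139, 0.001, 2.148]
ft_force: [0.3, -3.0, -2.1]
opening: 0.231
shift [-36.8   0.3   1. ] turn 0.1 len 37.0 yaw 123.1 t 12.3
```

View pics/w6.png

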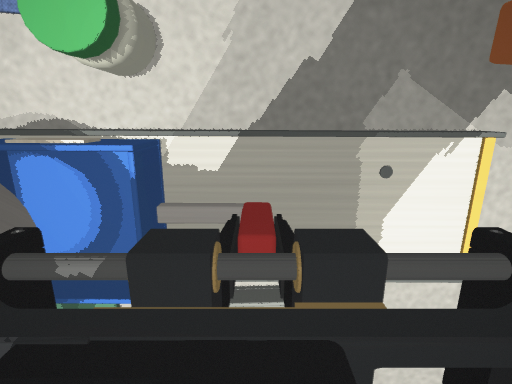

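View pics/s6.png

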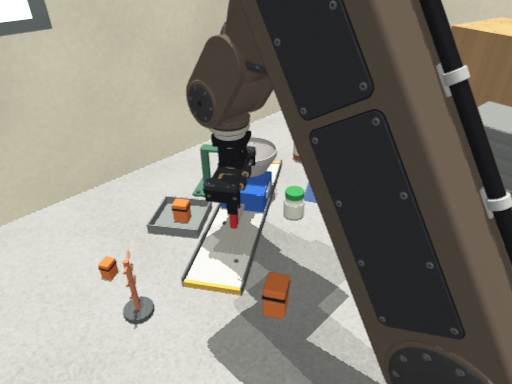

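View pics/c6.png

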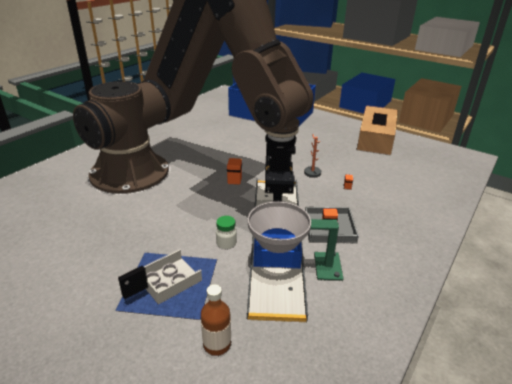

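```bash
python3 -m pendant '[[-12,0,0,0],[-22,0,0,0],[-27,0,0,0],[-27,0,0,0]]' && python3 -m pendant '[[0,0,0,0],[0,0,0,0],[0,0,-30,0],[0,0,-85,0],[0,0,-140,0],[-50,-5,-190,0],[-95,-10,-235,0],[-100,-10,-240,0]]' 0.4
python3 -m pendant '[[0,0,0,0]]'
python3 - <<'E'
from h import *
cam("wrist","w7");print(tcp()[:3,3])
E
```

```text
t: 12.8
eef_pos: [534.1, 42.1, 65.0]
tcp_rot: [-3.139, 0.001, 2.147]
ft_force: [-1.3, -3.2, -1.1]
opening: 0.23
t: 13.8
eef_pos: [581.9, -48.2, 307.8]
tcp_rot: [3.142, 0.005, 2.146]
ft_force: [-0.8, 0.9, -0.4]
opening: 0.601
t: 13.92
eef_pos: [581.8, -48.3, 307.4]
tcp_rot: [3.142, 0.004, 2.145]
ft_force: [-0.6, 0.5, -0.9]
opening: 0.599
[581.53776851 -47.86513545 306.98642132]
```

View pics/w7.png

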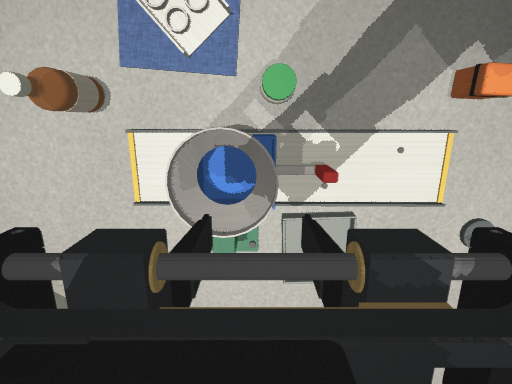

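Run:
```python
from h import *
from scipy.optimize import least_squares
p=cam("wrist")
q={k:v for k,v in p.items() if k!='W'}
r=vision.regions_of(q,"spout_mouth")
m=r[0]['pixels']; print([x['confidence'] for x in r],m.sum())
m=m.astype(np.uint8); c=max(cv2.findContours(m,cv2.RETR_EXTERNAL,cv2.CHAIN_APPROX_NONE)[0],key=cv2.contourArea)[:,0,:]
P=np.array([ray(p,x,132)[:2] for x in c]); 
f=least_squares(lambda v:np.hypot(*(P-v[:2]).T)-v[2],[613,-78,70],loss='soft_l1'); print(f.x)
img=cv2.cvtColor(p['pixels'],cv2.COLOR_RGB2BGR).copy()
ctr=f.x[:2]
for z,R,cen in((136,70,ctr),(78,42,ctr)):
  for a in np.linspace(0,6.28,90):
    u=proj(p,[cen[0]+R*np.cos(a),cen[1]+R*np.sin(a),z]); cv2.circle(img,(int(round(u[0]*1)),int(round(u[1]))),0,(0,0,255),-1)
a=img[110:245,120:350]; cv2.imwrite('pics/w7c.png',cv2.resize(a,None,fx=3.4,fy=3.4,interpolation=cv2.INTER_NEAREST))
```

```text
[0.59, 0.28] 7394
[614.22408357 -79.90703749  69.80076011]
```

View pics/w7c.png

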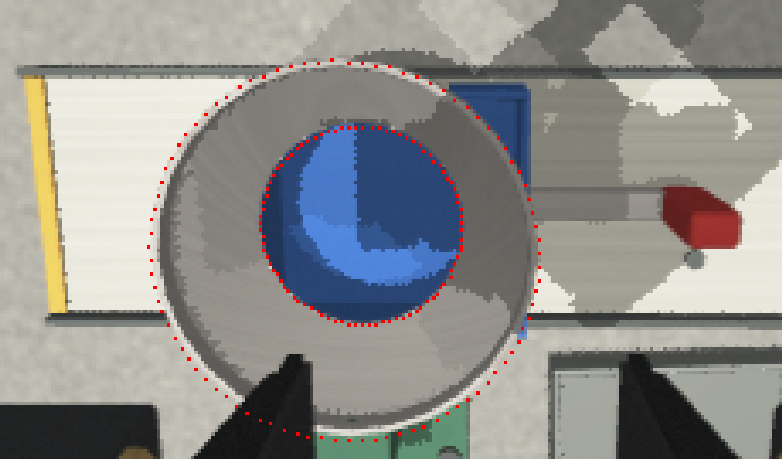

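Run:
```python
from h import *
p=cam("wrist")
F=np.array([614.2,-79.9])
e=np.array([np.cos(np.radians(33.1)),np.sin(np.radians(33.1))]);n=np.array([-e[1],e[0]])
h=ray(p,(330.6,177.4),88)[:2]; b=ray(p,(275.6,143.8),62)[:2]
print("handle",h,(h-F)@e,(h-F)@n,"-> should be 135"); print("rim",(b-F)@e,(b-F)@n,"should be 60")
# rail axis check: rail ends yellow: and sides
for uv in [(130,131),(455,132),(136,204),(447,202)]: print("rail",ray(p,uv,22)[:2])
print("post grip at release", (np.array([534.1,42.1])-F)@n)
print(tcp()[:3,3])
# scoop
img=cv2.cvtColor(p['pixels'],cv2.COLOR_RGB2BGR)[0:80,110:260]; cv2.imwrite('pics/w7s.png',cv2.resize(img,None,fx=5,fy=5,interpolation=cv2.INTER_CUBIC))
```

```text
handle [533.19665966  42.71052394] -0.9001667491818637 146.94921376715428 -> should be 135
rim -44.839232327652546 71.88672989202169 should be 60
rail [ 645.95862832 -241.49088366]
rail [372.0900267  183.38597224]
rail [ 747.21790382 -179.42112212]
rail [463.73418402 250.28301453]
post grip at release 145.94445050494932
[581.27002475 -47.21462371 306.49920934]
```

View pics/w7s.png

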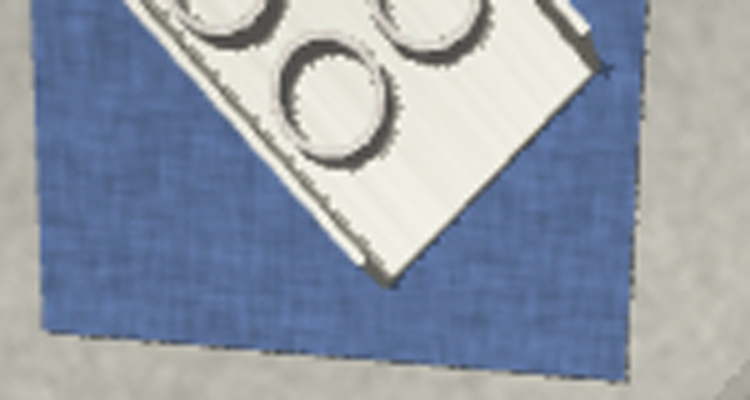

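```bash
python3 -c "
from h import *
go([533.8,42.3,65],123)"
```

```text
shift [101.7   9.3 241.2] turn 0.0 len 262.0 yaw 123.0 t 14.125
```

```bash
python3 -m pendant '[[50,5,30,0],[90,9,70,0],[101.7,9.3,120,0],[101.7,9.3,175,0],[101.7,9.3,220,0],[101.7,9.3,238,0],[101.7,9.3,241,0],[101.7,9.3,241,0]]' 0.4 && python3 -m pendant '[[0,0,0,0],[0,0,0,0],[0,0,0,0],[0,0,0,0]]' 1 && python3 -c "
from h import *
F=np.array([614.2,-79.9]);y=np.radians(33.1);n=np.array([-np.sin(y),np.cos(y)]);print((tcp()[:2,3]-F)@n)"
```

```text
t: 15.12
eef_pos: [533.7, 42.7, 65.4]
tcp_rot: [-3.14, 0.003, 2.147]
ft_force: [0.4, 0.9, 0.5]
opening: 0.604
t: 15.62
eef_pos: [533.8, 42.6, 65.6]
tcp_rot: [-3.14, 0.003, 2.147]
ft_force: [1.6, -2.0, 0.7]
opening: 0.237
146.5439800963319
```

```bash
python3 -m pendant '[[-6,0,0,0],[-11,0,0,0],[-12,0,0,0],[-12,0,0,0],[-12,0,0,0]]' && python3 -c "
from h import *
F=np.array([614.2,-79.9]);y=np.radians(33.1);n=np.array([-np.sin(y),np.cos(y)]);print((tcp()[:2,3]-F)@n)"
```

```text
t: 16.25
eef_pos: [540.5, 32.3, 65.7]
tcp_rot: [-3.141, 0.004, 2.147]
ft_force: [0.4, -3.1, 0.3]
opening: 0.233
134.20160741738576
```

```bash
python3 -m pendant '[[0,0,0,0],[0,0,0,0],[0,0,-40,0],[0,0,-95,0],[0,0,-155,0],[-45,-5,-205,0],[-90,-10,-240,0],[-90,-10,-240,0]]' 0.4
python3 -m pendant '[[0,0,0,0]]'
python3 - <<'E'
from h import *
p=cam("wrist","w8")
img=cv2.cvtColor(p['pixels'],cv2.COLOR_RGB2BGR).copy()
F=np.array([614.2,-79.9]);y=np.radians(33.1);e=np.array([np.cos(y),np.sin(y)]);n=np.array([-e[1],e[0]])
def L(a,b,z,col):
    for t in np.linspace(0,1,60):
        u=proj(p,[*(F+e*(a[0]+(b[0]-a[0])*t)+n*(a[1]+(b[1]-a[1])*t)),z]);cv2.circle(img,tuple(np.round(u).astype(int).tolist()),0,col,-1)
for s in((-55,-60,55,-60),(55,-60,55,60),(55,60,-55,60),(-55,60,-55,-60)): L(s[:2],s[2:],62,(0,0,255))
for s in((-8,124,8,124),(8,124,8,146),(8,146,-8,146),(-8,146,-8,124)): L(s[:2],s[2:],88,(0,255,0))
for s in((-51,-56,51,-56),(51,-56,51,56),(51,56,-51,56),(-51,56,-51,-56)): L(s[:2],s[2:],16,(0,255,255))
a=img[100:245,120:350]; cv2.imwrite('pics/w8c.png',cv2.resize(a,None,fx=3.4,fy=3.4,interpolation=cv2.INTER_NEAREST))
A=None
pw=[188,57],[229.6,13.6]
E
```

```text
t: 17.25
eef_pos: [582.4, -50.1, 308.6]
tcp_rot: [3.139, 0.008, 2.145]
ft_force: [-0.4, -0.0, -0.2]
opening: 0.602
t: 17.38
eef_pos: [581.9, -49.8, 307.8]
tcp_rot: [3.14, 0.006, 2.145]
ft_force: [-0.5, 0.1, -0.5]
opening: 0.604
```

View pics/w8c.png

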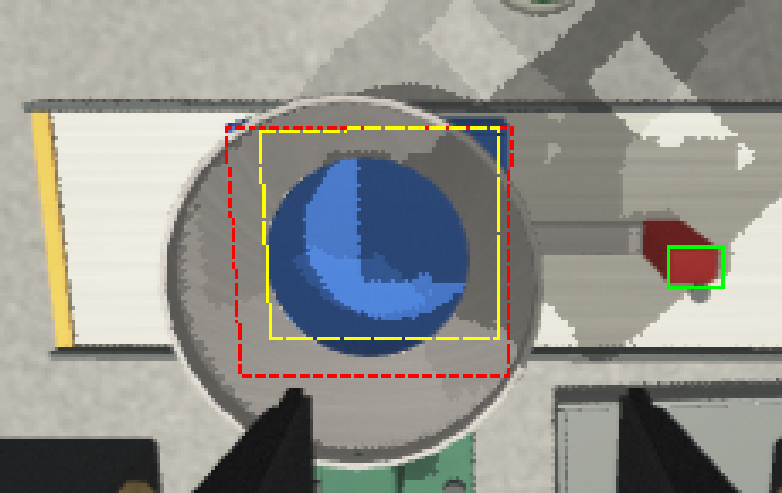

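View pics/w8.png

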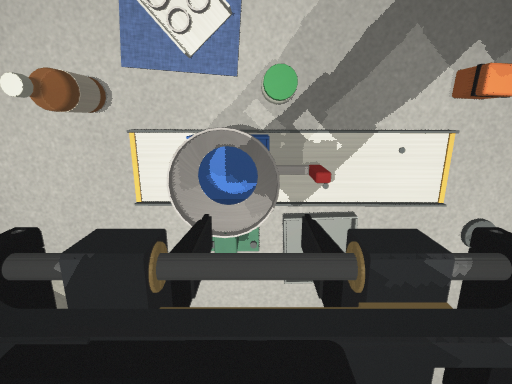

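Run:
```python
from h import *
p=cam("wrist")
F=np.array([614.2,-79.9])
y=np.radians(33.1);e=np.array([np.cos(y),np.sin(y)]);n=np.array([-e[1],e[0]])
c=lambda x,y_:(120+x/3.4,100+y_/3.4)
f=ray(p,c(368.5,256.5),78)[:2]; print("funnel",f,(f-F)@e,(f-F)@n)
b=ray(p,c(507,130),62)[:2]; print("rim+ rel funnel",(b-f)@n)
b=ray(p,c(227,126),62)[:2]; print("rim- rel funnel",(b-f)@n)
b=ray(p,c(694,267),88)[:2]; print("handle",(b-f)@n)
# scoop
A=ray(p,(188,55.5),7); B=ray(p,(229.6,12.5),7); print(A,B)
go([455,-250,260],0)
print(env.state()['joints'])
```

```text
funnel [612.38789846 -79.89705273] -1.5164218684278166 0.9920611842367821
rim+ rel funnel 58.196421190680006
rim- rel funnel -59.838403203994886
handle 134.0114722972103
[ 503.77629201 -226.71073093    7.        ] [ 420.22167915 -203.92923711    7.        ]
shift [ -99.  -215.7   48.2] turn 122.9 len 242.0 yaw 122.9 t 17.475
[-0.19612776  0.35029152  1.53497582 -0.00388903  1.25052552 -2.34046234]
```

```bash
python3 -c "
from h import *
go([424,-353,250],-15.3)"
python3 -m pendant '[[-20,-25,8,10.5],[-45,-45,16,21],[-70,-70,24,31.5],[-95,-95,32,42],[-120,-120,40,52.5],[-140,-145,48,63],[-155,-170,56,73.5],[-165,-195,57,84]]' 0
python3 -c "
from h import *
go([424,-353,250],-15.3)"
```

```text
shift [-168.5 -297.7   58.5] turn 138.2 len 347.0 yaw 122.9 t 17.475
t: 18.48
eef_pos: [507.6, -294.0, 250.2]
tcp_rot: [3.137, -0.0, 0.674]
ft_force: [-0.3, -0.3, 0.5]
opening: 1.0
shift [-1.022e+02 -6.100e+00  1.000e-01] turn 53.9 len 102.0 yaw 38.6 t 18.475
```

```bash
python3 -m pendant '[[-25,-2,0,10.5],[-50,-3,0,21],[-75,-4,0,31.5],[-95,-5,0,42],[-102,-6,0,52.5],[-102,-6,0,54],[-102,-6,0,54]]'
python3 - <<'E'
from h import *
p=cam("wrist","w9");print(tcp()[:3,3]);go([424,-353,250],-15.3)
E
```

```text
t: 19.35
eef_pos: [424.5, -352.4, 249.8]
tcp_rot: [3.14, -0.003, -0.264]
ft_force: [0.4, 0.5, 0.3]
opening: 0.998
[ 424.58809322 -352.3925536   249.88673494]
shift [-0.4  0.7 -0.1] turn 0.2 len 1.0 yaw -15.1 t 19.4
```

View pics/w9.png

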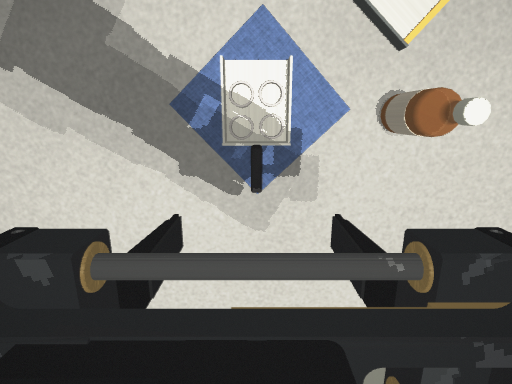

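Run:
```python
from h import *
img=cv2.imread('pics/w9.png')[40:210,200:315]; cv2.imwrite('pics/w9c.png',cv2.resize(img,None,fx=3.5,fy=3.5,interpolation=cv2.INTER_CUBIC))
p=cam("wrist");T=tcp()
print(p['W'][:3,3])
inv=lambda w:(np.linalg.inv(T)@np.r_[w,1])[:3].round(1)
for uv,z in [((257,192),79),((257,147),79),((256.5,147),41),((223,58),7),((292,58),7)]: print(uv,inv(ray(p,uv,z)), ray(p,uv,z)[:2].round(1))
```

```text
[ 442.02890334 -284.80048597  419.1054031 ]
(257, 192) [  0.3  19.1 171. ] [ 420.4 -371.5]
(257, 147) [  0.3 -35.9 170.9] [ 434.8 -318.4]
(256.5, 147) [ -0.3 -32.1 208.9] [ 433.3 -322. ]
(223, 58) [ -44.8 -146.2  242.5] [ 420.3 -200.4]
(292, 58) [  46.9 -146.3  242.8] [ 508.8 -224.3]
```

View pics/w9c.png

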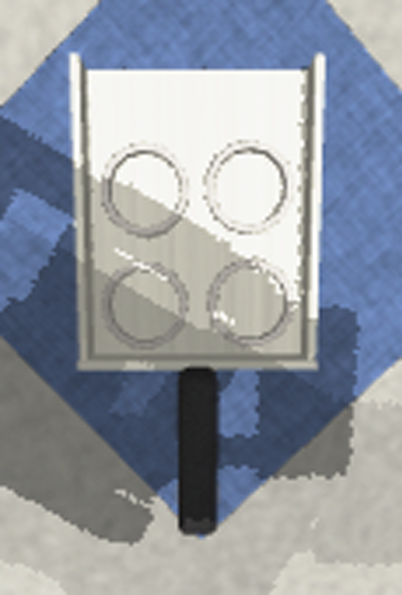

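```bash
python3 -m pendant '[[0,-2,50,0],[0,-2,105,0],[0,-2,160,0],[0,-2,195,0],[0,-2,207,0],[0,-2,209,0],[0,-2,209,0]]' 0.3 && python3 -m pendant '[[0,0,0,0],[0,0,0,0],[0,0,0,0],[0,0,0,0],[0,0,0,0],[0,0,0,0]]' 1
python3 -m pendant '[[0,0,-3,0],[0,0,-8,0],[0,0,-15,0],[0,0,-15,0]]'
python3 - <<'E'
from h import *
cam("wrist","w10");cam("scene","c10");s=env.state();print(s['ft_force'],s['moment'])
E
```

```text
t: 20.32
eef_pos: [426.2, -351.6, 42.1]
tcp_rot: [3.139, -0.005, -0.264]
ft_force: [0.5, -0.5, -0.6]
opening: 0.702
t: 21.08
eef_pos: [426.1, -351.5, 42.1]
tcp_rot: [3.139, -0.005, -0.264]
ft_force: [-0.7, -0.9, 4.0]
opening: 0.145
t: 21.58
eef_pos: [426.2, -351.7, 57.8]
tcp_rot: [3.138, -0.006, -0.264]
ft_force: [0.2, -0.0, -3.3]
opening: 0.147
[ 0.29050145  0.7319865  -3.50634652] [-0.26324917 -0.03923539 -0.03540077]
```

View pics/w10.png

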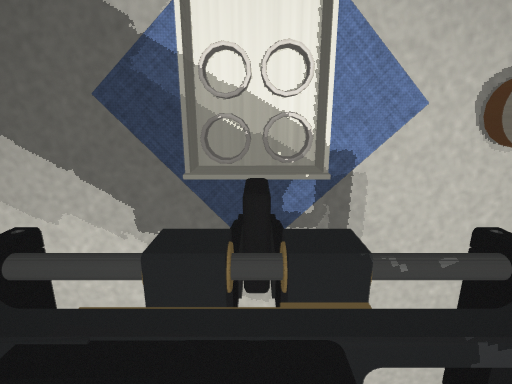

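View pics/c10.png

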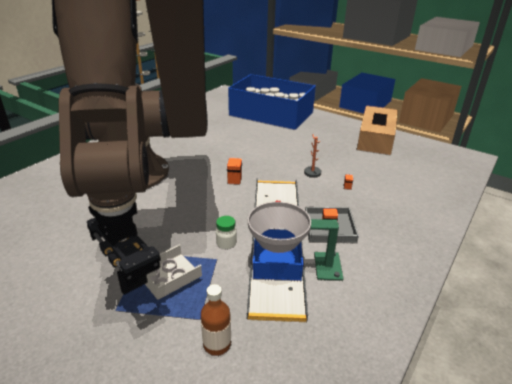

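Run:
```python
from h import *
y=tcp(); a=-y[:3,1]; print(a); F=np.array([613.4,-79.9,0])
t=F-a*(80+144.5); t[2]=147; go(t)
```

```text
[ 0.26090651  0.96535904 -0.00311844]
shift [110.5 -86.3 -89.5] turn 0 len 166.0 yaw -15.1 t 21.675
```

```bash
python3 -m pendant '[[0,0,-25,0],[0,0,-55,0],[0,0,-80,0],[25,-20,-88,0],[55,-43,-90,0],[85,-66,-90,0],[105,-82,-90,0],[110,-86,-90,0]]' && python3 -m pendant '[[0,0,0,0]]'
python3 - <<'E'
from h import *
cam("wrist","w11");cam("scene","c11");cam("side","s11");s=env.state();print(s['ft_force'],s['moment'])
y=tcp(); a=-y[:3,1]; F=np.array([613.4,-79.9,0])
t=F-a*(80+144.5); t[2]=147; go(t)
E
```

```text
t: 22.68
eef_pos: [555.1, -295.9, 146.9]
tcp_rot: [3.139, -0.004, -0.262]
ft_force: [-0.4, 0.2, -3.7]
opening: 0.148
t: 22.8
eef_pos: [554.7, -295.8, 146.5]
tcp_rot: [3.139, -0.003, -0.262]
ft_force: [-1.4, -0.1, -2.1]
opening: 0.144
[ 0.18232696 -0.52779196 -2.61628523] [-0.19554734  0.02582747  0.02690165]
shift [ 0.8  0.2 -0.1] turn 0 len 1.0 yaw -15.1 t 22.95
```

View pics/w11.png

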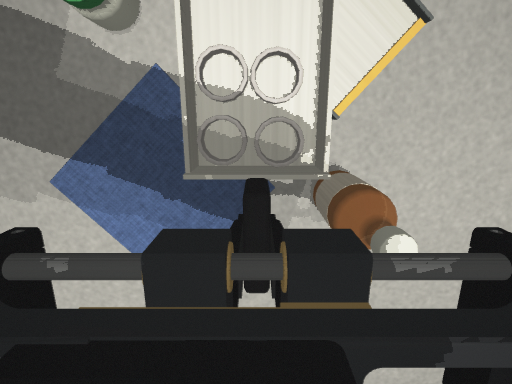

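View pics/c11.png

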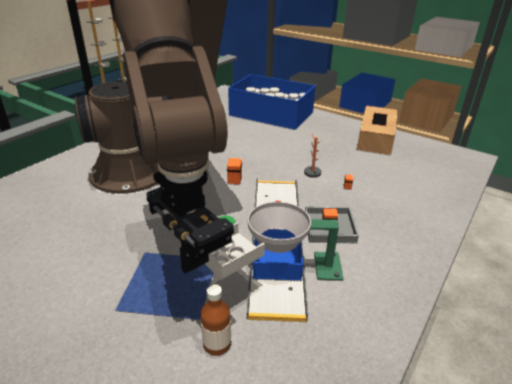

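View pics/s11.png

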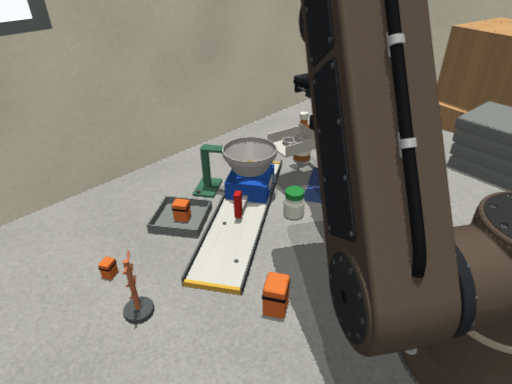

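```bash
python3 -m pendant '[[0,-6,0,0],[0,-12,0,0],[0,-17,0,0],[0,-21,0,0]]' && python3 -m pendant '[[0,-3,-5,0],[0,-6,-10,0]]'
python3 -c "
from h import *
s=env.state();print(s['ft_force'],s['moment']); cam('side','s12'); cam('wrist','w12')"
```

```text
t: 23.45
eef_pos: [559.9, -275.6, 146.9]
tcp_rot: [3.139, -0.004, -0.263]
ft_force: [-1.7, -4.5, -3.9]
opening: 0.146
t: 23.7
eef_pos: [561.4, -269.7, 157.2]
tcp_rot: [3.138, -0.004, -0.263]
ft_force: [-0.4, -1.4, -4.6]
opening: 0.143
[-0.38021951 -1.42117122 -4.62655439] [-0.78255353  0.103521   -0.03776078]
```

View pics/s12.png

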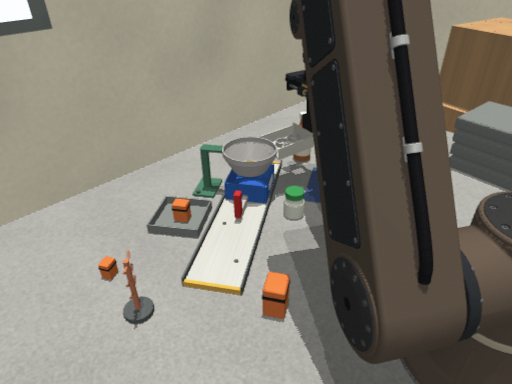

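View pics/w12.png

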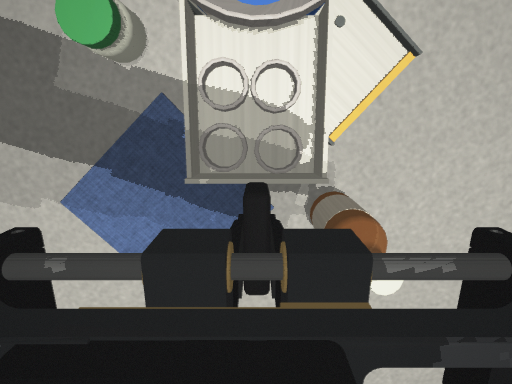

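```bash
python3 -m pendant '[[0,-2,-6,0],[0,-5,-12,0],[0,-7,-18,0],[0,-9,-24,0]]'
python3 -c "
from h import *
s=env.state();print(s['ft_force'],s['moment']); cam('side','s13'); cam('wrist','w13')
a=cv2.imread('pics/s13.png')[100:200,180:340];cv2.imwrite('pics/s13c.png',cv2.resize(a,None,fx=4,fy=4))"
```

```text
t: 24.3
eef_pos: [563.9, -260.7, 182.0]
tcp_rot: [3.138, -0.005, -0.262]
ft_force: [0.0, -1.5, -4.4]
opening: 0.15
[ 0.00507718 -1.52027034 -4.39310632] [-0.66223679  0.16940772 -0.01785317]
```

View pics/s13c.png

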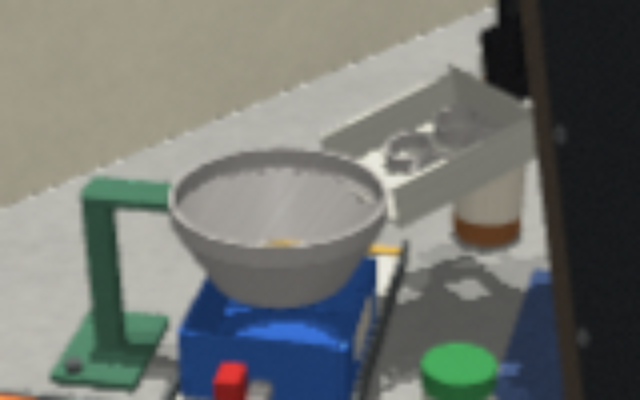

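View pics/w13.png

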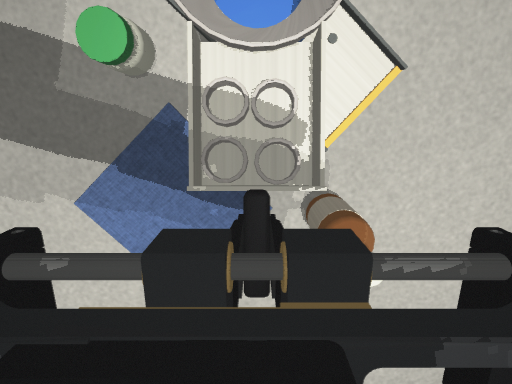

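```bash
python3 -m pendant '[[0,-5,-5,0],[0,-10,-9,0],[0,-14,-13,0],[0,-18,-17,0],[0,-21,-20,0],[0,-23,-22,0],[0,-23,-22,0]]'
python3 -c "
from h import *
s=env.state();print(s['ft_force'],s['moment']); cam('side','s14'); cam('wrist','w14')
a=cv2.imread('pics/s14.png')[100:200,180:340];cv2.imwrite('pics/s14c.png',cv2.resize(a,None,fx=4,fy=4))"
```

```text
t: 25.28
eef_pos: [570.2, -238.2, 204.5]
tcp_rot: [3.138, -0.006, -0.262]
ft_force: [0.5, -3.2, -2.1]
opening: 0.145
[ 0.48239541 -3.21247099 -2.14154922] [-0.70210422 -0.27152168 -0.22598195]
```

View pics/s14c.png

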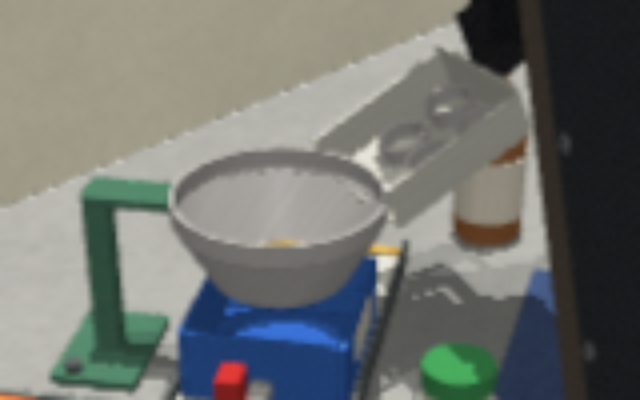

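View pics/w14.png

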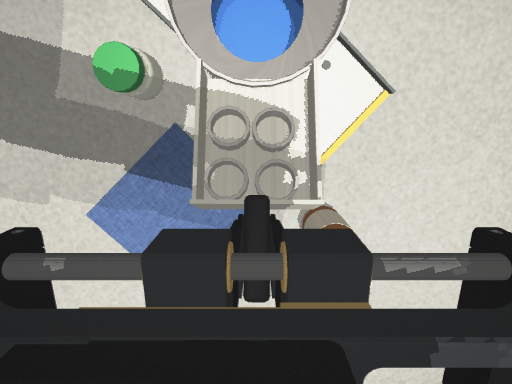

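```bash
python3 -m pendant '[[0,6,0,0],[0,14,-4,0],[0,15,-25,0],[0,14,-44,0],[0,8,-52,0],[0,-5,-52,0],[0,-20,-52,0],[0,-35,-52,0]]' && python3 -m pendant '[[0,-14,0,0],[0,-28,0,0],[0,-38,0,0],[0,-41,0,0],[0,-41,0,0]]'
python3 -c "
from h import *
s=env.state();print(s['ft_force'],s['moment']); cam('side','s15'); cam('wrist','w15')
T=tcp();F=np.array([613.4,-79.9,0]);print('F in tool',(T[:3,:3].T@(F-T[:3,3])))
a=cv2.imread('pics/s15.png')[100:200,180:340];cv2.imwrite('pics/s15c.png',cv2.resize(a,None,fx=4,fy=4))"
```

```text
t: 26.38
eef_pos: [579.1, -202.9, 255.6]
tcp_rot: [3.139, -0.005, -0.262]
ft_force: [-0.1, 0.8, -4.2]
opening: 0.149
t: 27.0
eef_pos: [589.8, -163.3, 255.5]
tcp_rot: [3.139, -0.005, -0.262]
ft_force: [-0.5, -0.0, -3.1]
opening: 0.146
[-4.70092970e-01 -1.92354689e-03 -3.14070006e+00] [-0.16472555 -0.07029471 -0.01241587]
F in tool [-4.24455279e-02 -8.77627052e+01  2.55248010e+02]
```

View pics/s15c.png

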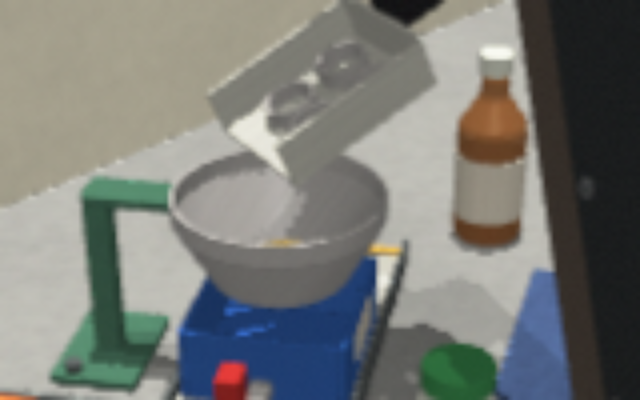

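View pics/w15.png

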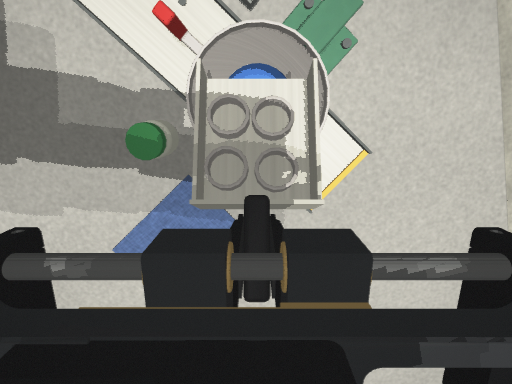

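```bash
python3 -m pendant '[[0,0,15,0],[0,0,30,0],[0,0,42,0],[0,0,46,0],[0,0,46,0]]'
python3 -c "
from h import *
s=env.state();print(s['ft_force'],s['moment']); cam('side','s16'); cam('wrist','w16')
a=cv2.imread('pics/s16.png')[100:200,180:340];cv2.imwrite('pics/s16c.png',cv2.resize(a,None,fx=4,fy=4))"
```

```text
t: 27.72
eef_pos: [589.9, -163.8, 209.2]
tcp_rot: [3.139, -0.005, -0.262]
ft_force: [-0.2, -0.7, -3.7]
opening: 0.144
[-0.15639693 -0.65856298 -3.71595329] [-0.08180455 -0.0853839   0.00960699]
```

View pics/s16c.png

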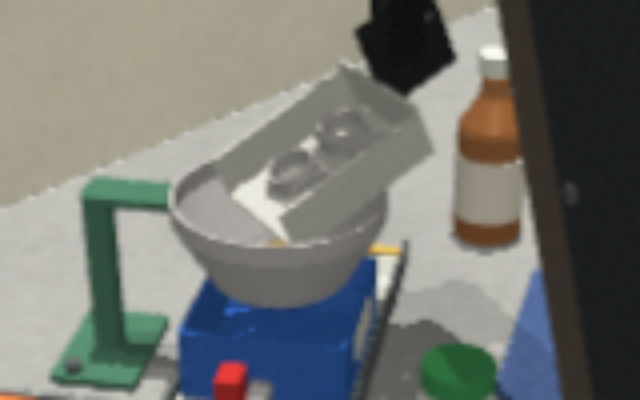

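View pics/w16.png

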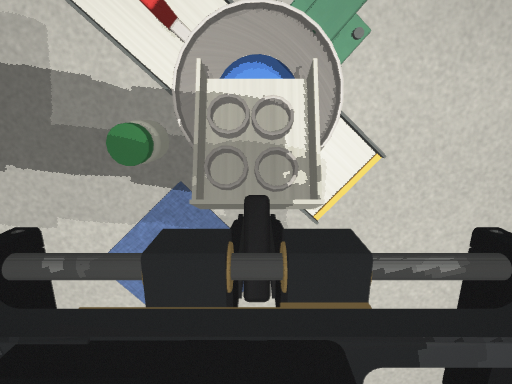

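```bash
python3 -m pendant '[[0,-10,0,0],[0,-18,4,0],[0,-22,8,0],[0,-26,8,0],[0,-32,4,0],[0,-38,-1,0],[0,-42,-5,0],[0,-42,-5,0]]'
python3 -c "
from h import *
s=env.state();print(s['ft_force'],s['moment']); cam('side','s17'); cam('wrist','w17')
a=cv2.imread('pics/s17.png')[80:200,180:340];cv2.imwrite('pics/s17c.png',cv2.resize(a,None,fx=4,fy=4))"
```

```text
t: 28.82
eef_pos: [601.5, -123.3, 215.1]
tcp_rot: [3.138, -0.007, -0.262]
ft_force: [2.4, -3.6, 0.6]
opening: 0.147
[ 2.35417533 -3.59744268  0.57245569] [-0.73921042 -0.65891941 -0.13420219]
```

View pics/s17c.png

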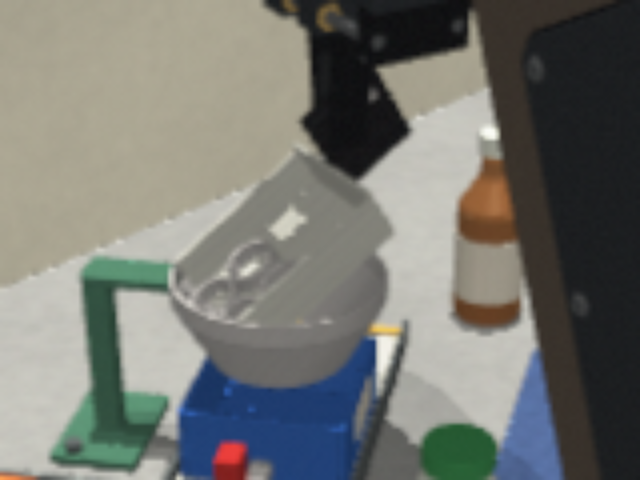

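View pics/w17.png

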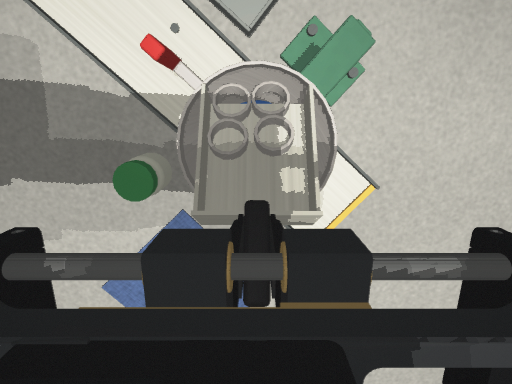

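```bash
python3 -m pendant '[[0,-5,-4,0],[0,-11,-9,0],[0,-17,-14,0],[0,-22,-18,0],[0,-26,-20,0],[0,-26,-20,0]]'
python3 -c "
from h import *
s=env.state();print(s['ft_force'],s['moment']); cam('side','s18'); cam('wrist','w18')
a=cv2.imread('pics/s18.png')[80:200,180:340];cv2.imwrite('pics/s18c.png',cv2.resize(a,None,fx=4,fy=4))"
```

```text
t: 29.68
eef_pos: [608.0, -97.8, 235.2]
tcp_rot: [3.139, -0.007, -0.262]
ft_force: [0.1, -3.8, 0.2]
opening: 0.147
[ 0.07308931 -3.80805424  0.23378468] [-0.6393156  -0.10293114  0.05014351]
```

View pics/s18c.png

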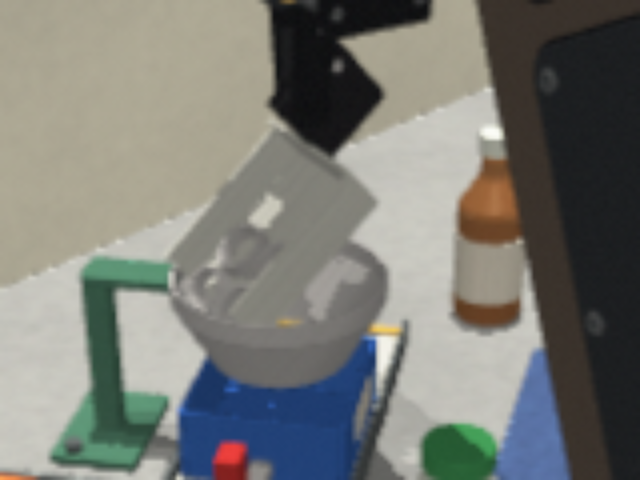

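View pics/w18.png

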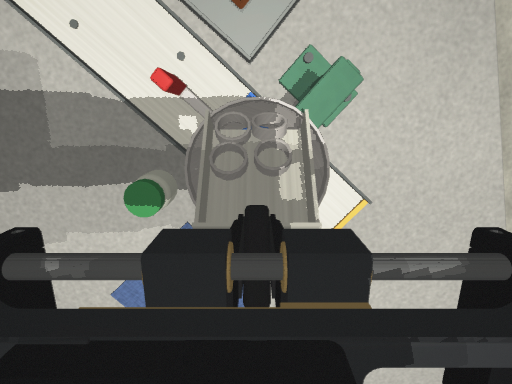

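```bash
python3 -m pendant '[[0,8,-2,0],[0,17,-4,0],[0,26,-6,0],[0,30,-8,0],[0,30,-8,0],[0,30,-8,0]]'
python3 -c "
from h import *
s=env.state();print(s['ft_force'],s['moment']); cam('side','s19'); cam('wrist','w19')
a=cv2.imread('pics/s19.png')[80:200,180:340];cv2.imwrite('pics/s19c.png',cv2.resize(a,None,fx=4,fy=4))"
```

```text
t: 30.52
eef_pos: [600.2, -126.8, 243.2]
tcp_rot: [3.139, -0.007, -0.262]
ft_force: [0.4, 0.2, -2.3]
opening: 0.145
[ 0.40334767  0.18777385 -2.28229112] [-0.01725279 -0.09119139 -0.06410132]
```

View pics/s19c.png

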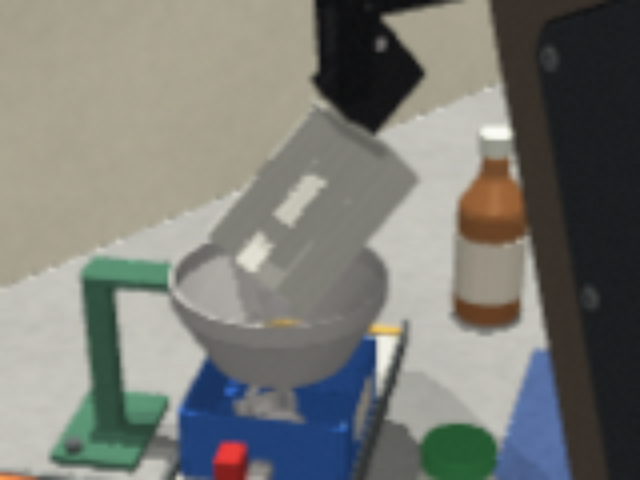

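View pics/w19.png

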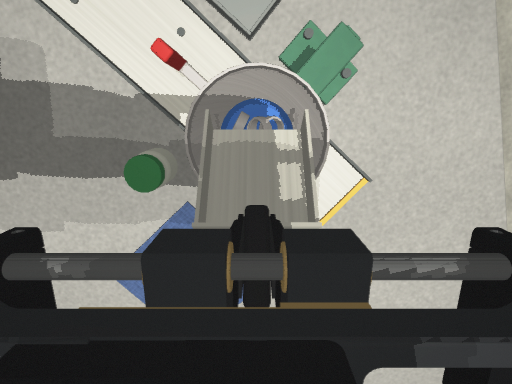

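```bash
python3 -c "
from h import *
go([455.3,-243.4,155])"
python3 -m pendant '[[0,4,-20,0],[0,6,-45,0],[-15,20,-55,0],[-45,45,-55,0],[-75,70,-55,0],[-100,95,-40,0],[-115,120,-20,0],[-115,140,0,0]]'
python3 -c "
from h import *
T=tcp(); a=-T[:3,1]
p=np.array([426.1,-351.5,42]);
go(p+a*112+[0,0,108]); s=env.state()
P=cam('wrist','w20');cam('scene','c20');cam('side','s20')"
```

```text
shift [-110.3  150.1   87.7] turn 0 len 206.0 yaw -15.0 t 30.625
t: 31.62
eef_pos: [450.6, -232.4, 242.1]
tcp_rot: [3.139, -0.007, -0.263]
ft_force: [0.6, -0.3, -2.6]
opening: 0.147
shift [ 6.7  9.1 92.5] turn 0 len 93.0 yaw -15.1 t 31.625
```

View pics/c20.png

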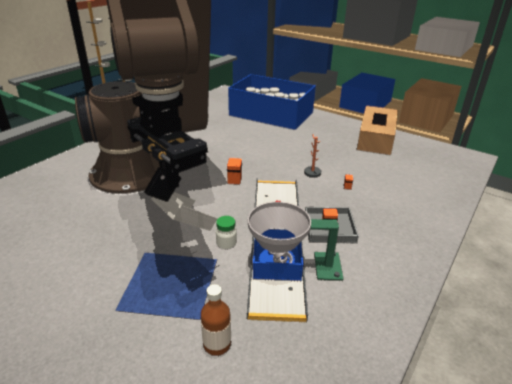

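View pics/w20.png

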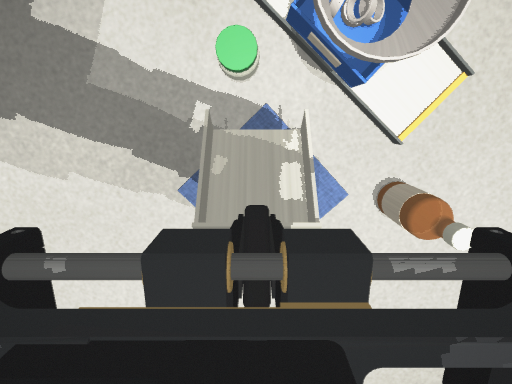

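View pics/s20.png

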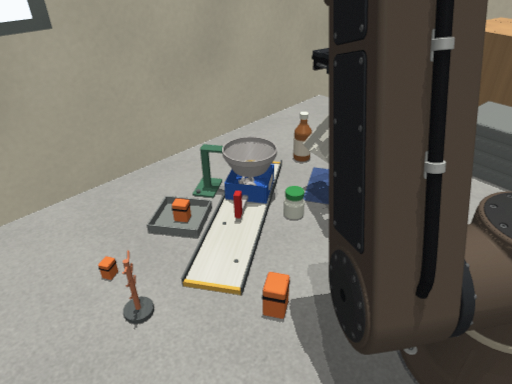

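```bash
python3 -m pendant '[[3,4,30,0],[6,8,65,0],[6.7,9,92,0],[6.7,9,100,0],[6.7,9,100,0]]'
python3 -c "
from h import *
s=env.state();print(s['ft_force'],s['moment'])
T=tcp(); a=-T[:3,1]; L=np.array([426.1,-351.5,42])+a*144.5; L[2]=42-37+2
d=T[:3,3]-np.array([426.1,-351.5,42]); print('ahead of final',d@a,'lat',d@T[:3,0])
cam('wrist','w21')"
```

```text
t: 32.4
eef_pos: [456.2, -242.7, 142.5]
tcp_rot: [3.14, -0.005, -0.263]
ft_force: [-0.0, 0.4, -2.4]
opening: 0.148
[-0.01381565  0.4411495  -2.39198375] [-0.04121596 -0.03084792 -0.05233945]
ahead of final 112.71360907489786 lat 1.2800282366009488
```

View pics/w21.png

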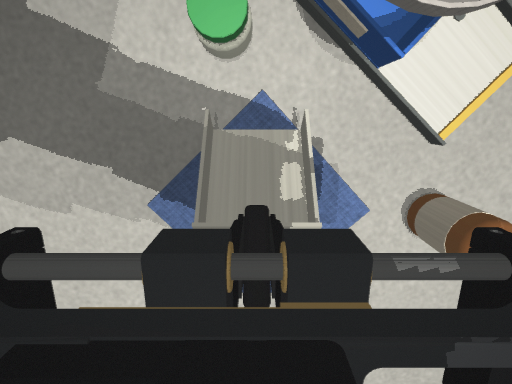

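```bash
python3 -m pendant '[[0,6,8,0],[0,15,13,0],[0,25,18,0],[0,34,22,0],[0,43,28,0],[0,52,33,0],[0,61,38,0]]'
python3 -c "
from h import *
s=env.state();print(s['ft_force'],s['moment'])
T=tcp(); a=-T[:3,1]; d=T[:3,3]-np.array([426.1,-351.5,42]); print('ahead of final',d@a,'lat',d@T[:3,0],d[2]+42)
cam('wrist','w22');cam('scene','c22')"
```

```text
t: 33.33
eef_pos: [440.7, -302.9, 105.2]
tcp_rot: [3.139, -0.007, -0.264]
ft_force: [0.0, 0.2, 3.4]
opening: 0.143
[0.00626279 0.20921777 3.4025116 ] [ 0.4171764   0.06160469 -0.01201432]
ahead of final 50.57793128778889 lat 1.802730456770342 105.21036826499066
```

View pics/w22.png

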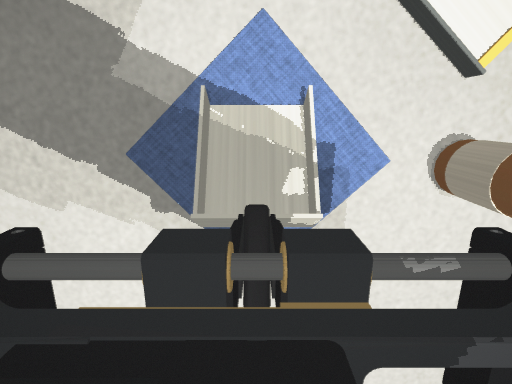

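View pics/c22.png

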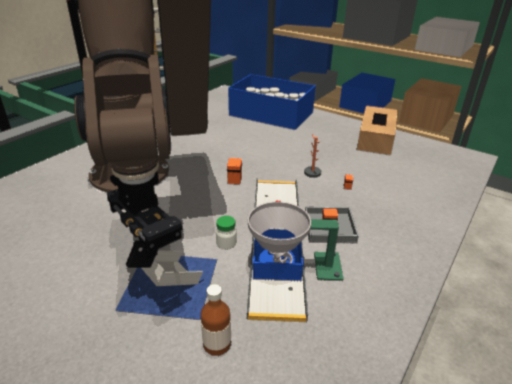

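```bash
python3 -m pendant '[[0,10,10,0],[0,20,20,0],[0,29,31,0],[0,37,42,0],[-1,44,53,0],[-1.5,49,61,0],[-1.8,51,63,0],[-1.8,51,64,0]]'
python3 -c "
from h import *
s=env.state();print(s['ft_force'],s['moment'])
T=tcp(); a=-T[:3,1]; d=T[:3,3]-np.array([426.1,-351.5,42]); print('ahead of final',d@a,'lat',d@T[:3,0],d[2]+42)
cam('wrist','w23');cam('scene','c23')
b=cv2.imread('pics/c23.png')[200:330,80:260];cv2.imwrite('pics/c23c.png',cv2.resize(b,None,fx=4,fy=4))"
```

```text
t: 34.42
eef_pos: [426.2, -353.2, 42.0]
tcp_rot: [3.138, -0.008, -0.264]
ft_force: [-3.8, -3.3, 22.6]
opening: 0.146
[-3.76321556 -3.26558257 22.55227002] [-0.29686626  1.14548932 -0.0315535 ]
ahead of final -1.6180238881400355 lat 0.5634529833680321 41.977273013647235
```

View pics/w23.png

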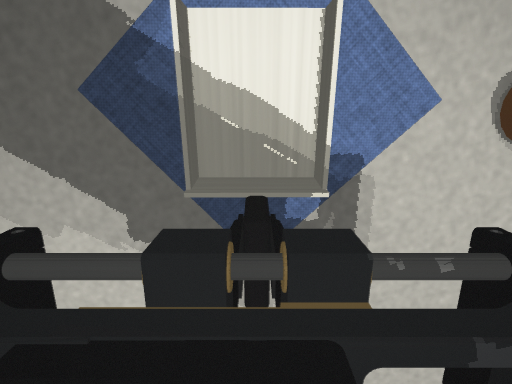

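View pics/c23c.png

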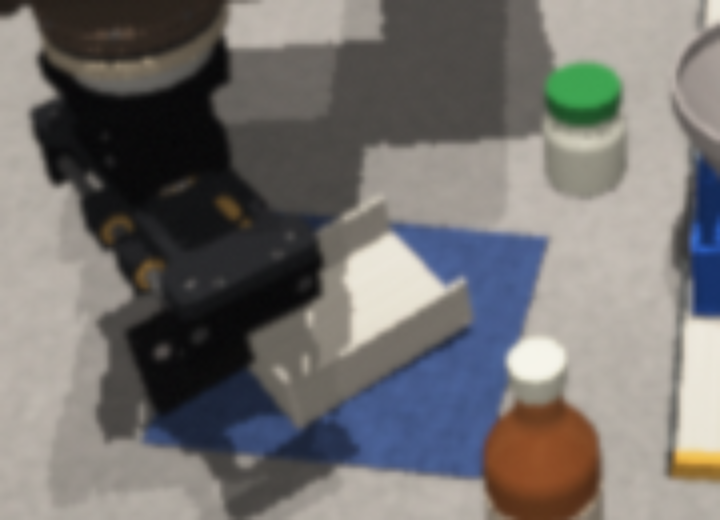

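```bash
python3 -m pendant '[[0,0,0,0],[0,0,0,0],[0,0,0,0],[0,0,0,0]]' 0.4
python3 -m pendant '[[0,0,-15,0],[0,0,-45,0],[0,5,-100,0],[0,5,-160,0],[0,5,-205,0],[0,5,-208,0],[0,5,-208,0]]'
python3 -c "
from h import *
cam('wrist','w24');cam('scene','c24');cam('side','s24');T=tcp();print(T[:3,3])
b=cv2.imread('pics/c24.png')[170:330,110:330];cv2.imwrite('pics/c24c.png',cv2.resize(b,None,fx=3.5,fy=3.5))"
```

```text
t: 35.02
eef_pos: [426.1, -352.9, 41.7]
tcp_rot: [3.138, -0.008, -0.264]
ft_force: [0.2, 0.5, -0.0]
opening: 0.516
t: 35.9
eef_pos: [423.2, -356.3, 249.8]
tcp_rot: [3.138, -0.007, -0.264]
ft_force: [0.4, 0.4, 0.6]
opening: 0.603
[ 423.11898835 -356.24941256  248.50911498]
```

View pics/w24.png

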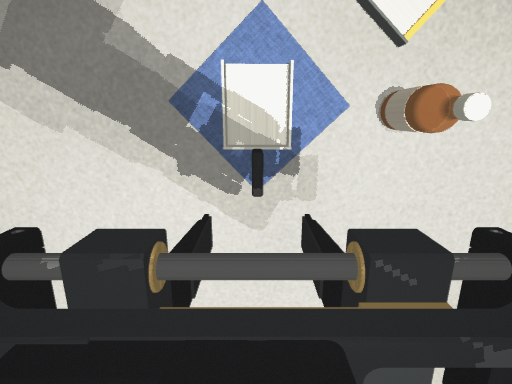

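View pics/c24c.png

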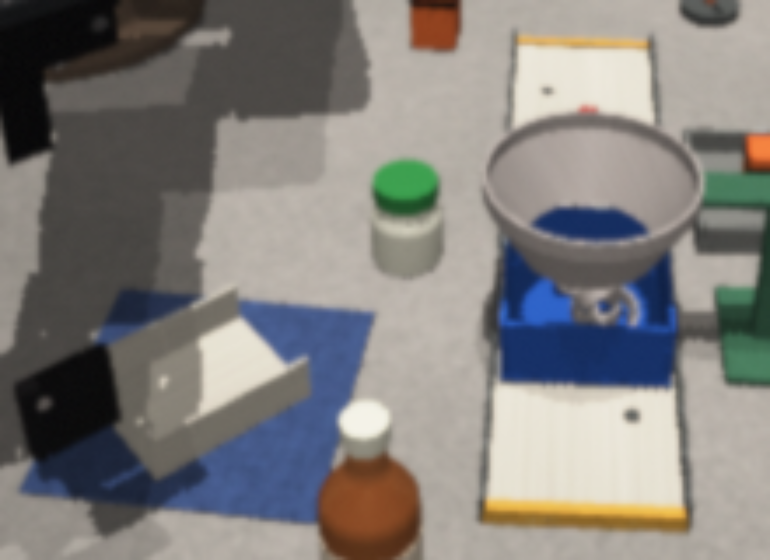

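View pics/s24.png

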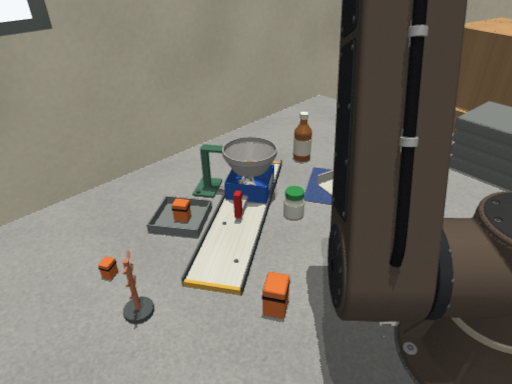

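```bash
python3 -c "
import cv2,numpy as np
a=cv2.imread('pics/scene0.png')[240:330,105:225];b=cv2.imread('pics/c24.png')[240:330,105:225]
cv2.imwrite('pics/cmp.png',cv2.resize(np.hstack([a,b]),None,fx=3.3,fy=3.3,interpolation=cv2.INTER_CUBIC))
from h import *
go([560,-180,330],-15)"
```

```text
shift [  86.6 -205.6  -81.5] turn -0.1 len 238.0 yaw -15.1 t 36.05
```

View pics/cmp.png

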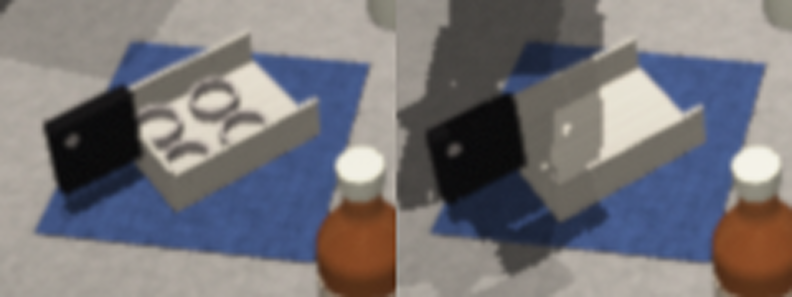

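Identical attitude to the start, so the scoop is level. Next I look down through the funnel to count the collars.

```bash
python3 -m pendant '[[20,-45,-30,0],[42,-95,-60,0],[64,-150,-80,0],[80,-190,-82,0],[87,-205,-82,0],[87,-205,-82,0]]'
python3 -c "
from h import *
p=cam('wrist','w25')
b=cv2.imread('pics/w25.png');u=proj(p,[613.4,-79.9,78]);print(u)
x,y=int(u[0]),int(u[1]);b=b[max(0,y-70):y+70,max(0,x-90):x+90];cv2.imwrite('pics/w25c.png',cv2.resize(b,None,fx=4,fy=4,interpolation=cv2.INTER_CUBIC))"
```

```text
t: 36.8
eef_pos: [560.2, -180.4, 329.3]
tcp_rot: [3.139, -0.004, -0.262]
ft_force: [0.2, -0.1, -0.5]
opening: 0.603
[274.19451881  86.32557547]
```

View pics/w25c.png

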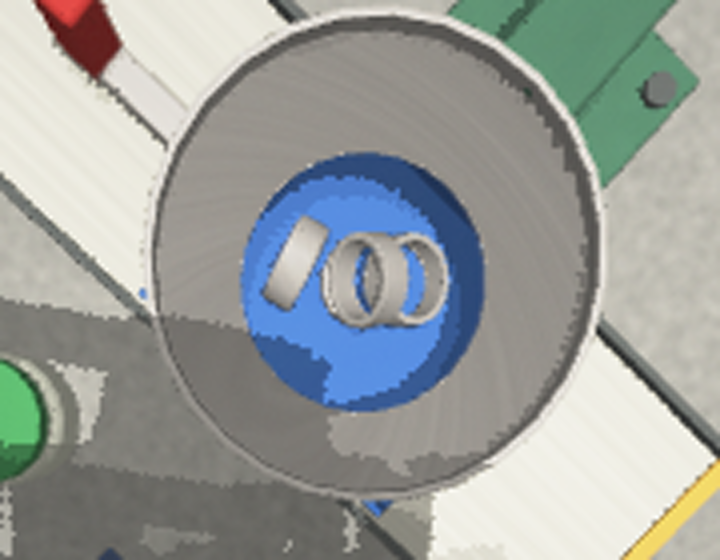

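View pics/w25.png

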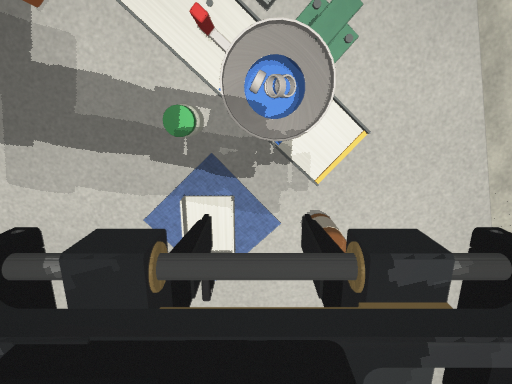

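```bash
python3 -c "
from h import *
go([600,-125,185],-15)"
python3 -m pendant '[[15,-18,40,0],[28,-40,85,0],[24,-62,130,0],[24,-64,144,0],[24,-64,144,0]]'
python3 -c "
from h import *
p=cam('wrist','w26')
b=cv2.imread('pics/w26.png');u=proj(p,[613.4,-79.9,16]);print(u,tcp()[:3,3])
x,y=int(u[0]),int(u[1]);b=b[max(0,y-60):y+60,max(0,x-75):x+75];cv2.imwrite('pics/w26c.png',cv2.resize(b,None,fx=5,fy=5,interpolation=cv2.INTER_CUBIC))"
```

```text
shift [ 23.7 -65.  144.4] turn -0.1 len 160.0 yaw -15.1 t 36.85
t: 37.48
eef_pos: [599.8, -127.4, 185.6]
tcp_rot: [3.139, -0.003, -0.264]
ft_force: [0.3, -0.0, 0.6]
opening: 0.601
[256.80834568 134.93064236] [ 600.28498209 -127.58524165  186.65086024]
```

View pics/w26c.png

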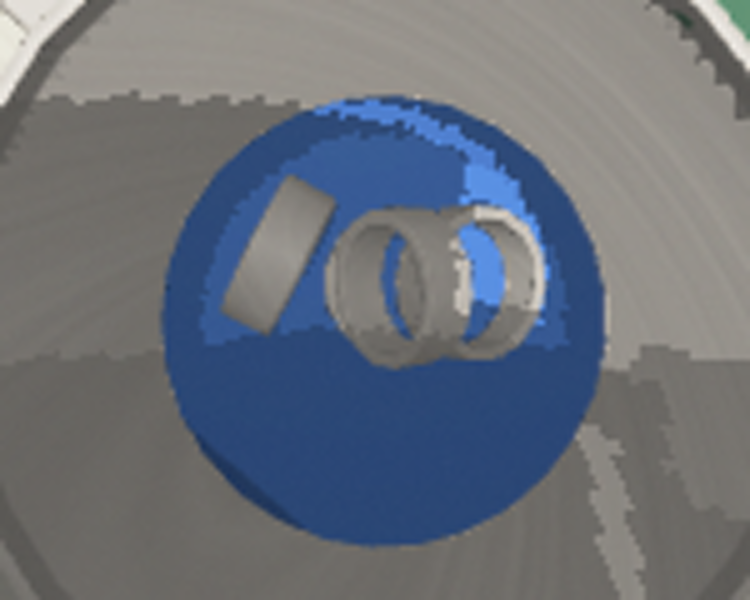

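```bash
python3 -c "
from h import *
import numpy as np
a=cv2.imread('pics/c24.png')[215:285,235:325];b=cv2.imread('pics/s24.png')[150:220,205:295]
cv2.imwrite('pics/cmp2.png',cv2.resize(np.hstack([a,b]),None,fx=4.4,fy=4.4,interpolation=cv2.INTER_CUBIC))
c=cv2.imread('pics/w20.png')[0:90,270:480];cv2.imwrite('pics/w20c.png',cv2.resize(c,None,fx=3.7,fy=3.7,interpolation=cv2.INTER_CUBIC))
c=cv2.imread('pics/s19.png')[150:220,205:295];cv2.imwrite('pics/s19d.png',cv2.resize(c,None,fx=6,fy=6,interpolation=cv2.INTER_CUBIC))
"
```

```text
(no output)
```

View pics/cmp2.png

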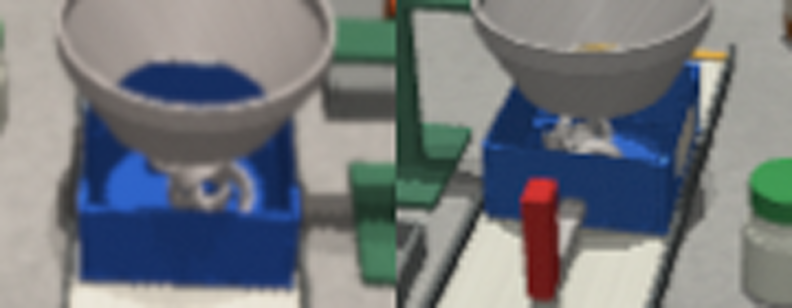

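View pics/w20c.png

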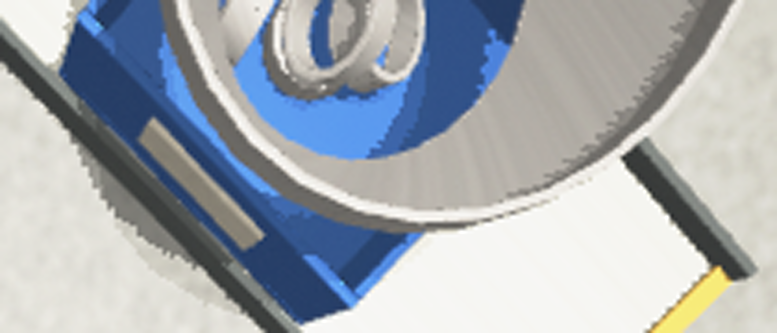

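View pics/s19d.png

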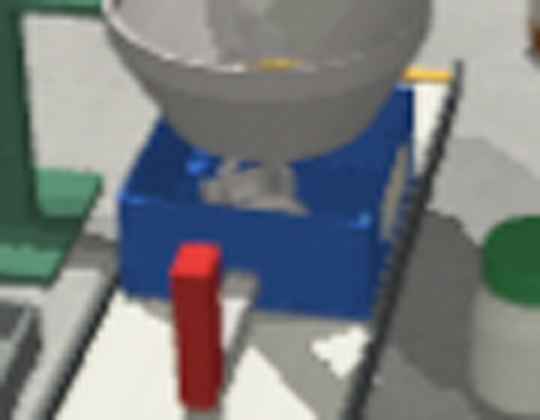

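```bash
python3 -m pendant '[[0,-30,0,0],[0,-60,0,0],[0,-62,0,0]]'
python3 -c "
from h import *
p=cam('wrist','w27')
q={k:v for k,v in p.items() if k!='W'}
for d in vision.find_in(q,'collar0_mid'):
    w=toworld(p,d['at']); print(round(d['confidence'],2),w.round(0),proj(p,w).round(0))
b=cv2.imread('pics/w27.png');u=proj(p,[613.4,-79.9,16]);print(u)
x,y=int(u[0]),int(u[1]);b=b[max(0,y-60):y+60,max(0,x-75):x+75];cv2.imwrite('pics/w27c.png',cv2.resize(b,None,fx=5,fy=5,interpolation=cv2.INTER_CUBIC))"
python3 -m pendant '[[50,62,0,0],[60,62,0,0],[60,62,0,0]]'
python3 -c "
from h import *
p=cam('wrist','w28')
b=cv2.imread('pics/w28.png');u=proj(p,[613.4,-79.9,16]);print(u)
x,y=int(u[0]),int(u[1]);b=b[max(0,y-60):y+60,max(0,x-75):x+75];cv2.imwrite('pics/w28c.png',cv2.resize(b,None,fx=5,fy=5,interpolation=cv2.INTER_CUBIC))"
```

```text
t: 37.9
eef_pos: [617.3, -67.5, 188.5]
tcp_rot: [3.139, -0.008, -0.263]
ft_force: [-0.0, 0.1, 0.2]
opening: 0.602
0.81 [637. -82.  30.] [275. 186.]
[255.09437142 186.41526892]
t: 38.38
eef_pos: [658.8, -147.0, 188.6]
tcp_rot: [3.138, -0.008, -0.267]
ft_force: [-0.4, -0.2, 0.1]
opening: 0.597
[203.02883723 131.90518522]
```

View pics/w27c.png

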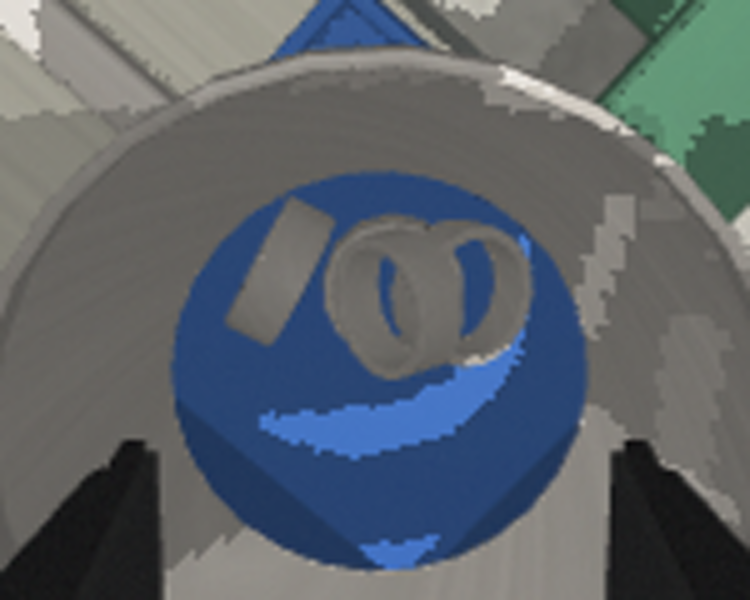

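View pics/w28c.png

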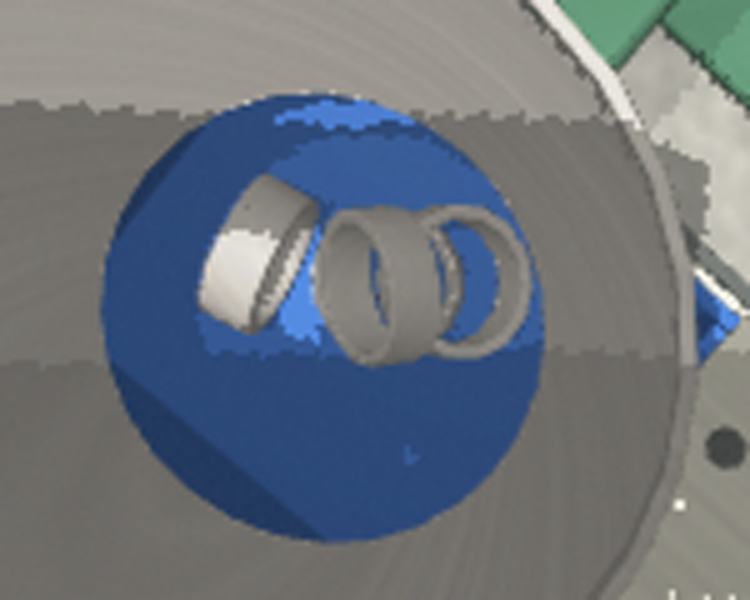

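```bash
python3 -m pendant '[[-50,0,0,0],[-100,0,0,0],[-120,0,0,0],[-120,0,0,0]]'
python3 -c "
from h import *
p=cam('wrist','w29')
b=cv2.imread('pics/w29.png');u=proj(p,[613.4,-79.9,16]);print(u)
x,y=int(u[0]),int(u[1]);b=b[max(0,y-60):y+60,max(0,x-75):x+75];cv2.imwrite('pics/w29c.png',cv2.resize(b,None,fx=5,fy=5,interpolation=cv2.INTER_CUBIC))"
python3 -m pendant '[[50,40,0,0],[60,60,0,0],[60,75,0,0],[60,75,0,0]]'
python3 -c "
from h import *
p=cam('wrist','w30')
b=cv2.imread('pics/w30.png');u=proj(p,[613.4,-79.9,16]);print(u)
x,y=int(u[0]),int(u[1]);b=b[max(0,y-60):y+60,max(0,x-75):x+75];cv2.imwrite('pics/w30c.png',cv2.resize(b,None,fx=5,fy=5,interpolation=cv2.INTER_CUBIC))"
```

```text
t: 38.92
eef_pos: [541.2, -113.5, 188.7]
tcp_rot: [3.139, -0.008, -0.266]
ft_force: [0.2, -0.1, 0.8]
opening: 0.596
[307.27259769 132.98909695]
t: 39.48
eef_pos: [579.7, -202.3, 189.0]
tcp_rot: [3.139, -0.007, -0.267]
ft_force: [-0.2, -0.1, 0.0]
opening: 0.6
[255.64895028  63.49371712]
```

View pics/w29c.png

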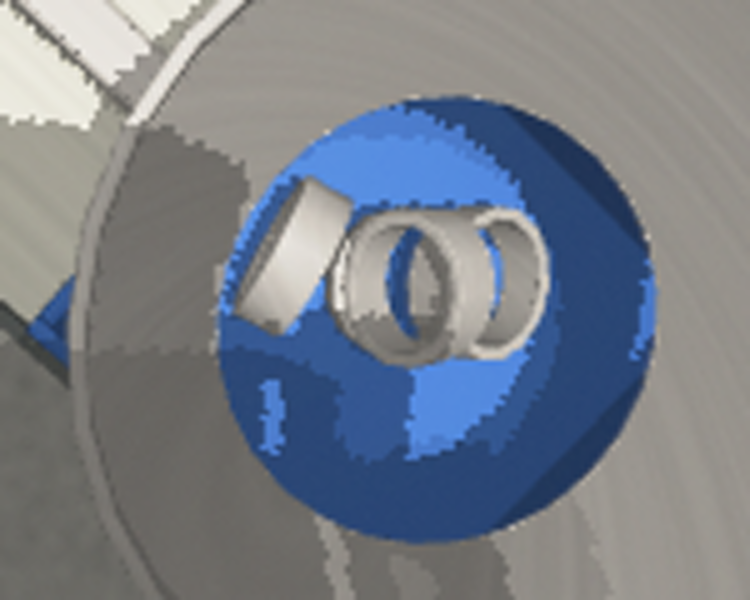

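View pics/w30c.png

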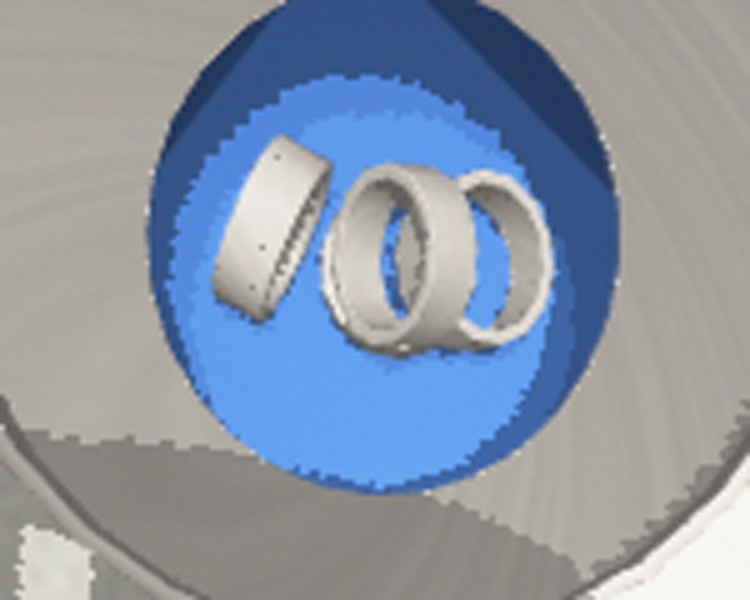

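```bash
python3 -m pendant '[[0,30,-40,0],[0,60,-80,0],[0,60,-80,0]]'
python3 -c "
from h import *
cam('scene','c31');cam('side','s31')
for a,b,r in (('c11','c31',(235,300,245,310)),('s11','s31',(150,215,220,280)),('scene0','c31',(285,355,195,235)),('scene0','c31',(130,180,300,325)),('side0','s31',(245,325,120,160)),('side0','s31',(115,165,290,315)),('scene0','c31',(215,250,213,240))):
    A=cv2.imread(f'pics/{a}.png',0)[r[0]:r[1],r[2]:r[3]].astype(np.float32);B=cv2.imread(f'pics/{b}.png',0)[r[0]:r[1],r[2]:r[3]].astype(np.float32)
    print(a,b,r,'shift',np.round(cv2.phaseCorrelate(A,B),2).tolist() if 0 else cv2.phaseCorrelate(A,B), abs(A-B).mean().round(1))
b=cv2.imread('pics/c31.png')[130:340,110:370];cv2.imwrite('pics/c31c.png',cv2.resize(b,None,fx=2.8,fy=2.8,interpolation=cv2.INTER_CUBIC))"
```

```text
t: 39.9
eef_pos: [563.7, -260.1, 272.6]
tcp_rot: [3.137, -0.013, -0.268]
ft_force: [-0.3, 0.1, -0.5]
opening: 0.598
c11 c31 (235, 300, 245, 310) shift ((-0.09449775784963776, -0.05823347974704518), 0.7296986749142776) 13.4
s11 s31 (150, 215, 220, 280) shift ((0.005342044315739258, -0.0003775855316874299), 0.8608974713970113) 3.9
scene0 c31 (285, 355, 195, 235) shift ((-0.12697831534980963, 0.2418024452064742), 0.8018146067857742) 19.7
scene0 c31 (130, 180, 300, 325) shift ((0.5104968555624474, 0.09226292178977147), 1.0199909660339355) 11.6
side0 s31 (245, 325, 120, 160) shift ((0.023368403434155027, -0.018961138032054237), 0.9920212265849113) 18.0
side0 s31 (115, 165, 290, 315) shift ((0.5308226549586816, 0.17696561145505285), 0.9756662570953369) 15.3
scene0 c31 (215, 250, 213, 240) shift ((0.8831513832675775, -0.16142803871000666), 0.8442277442280648) 14.4
```

View pics/c31c.png

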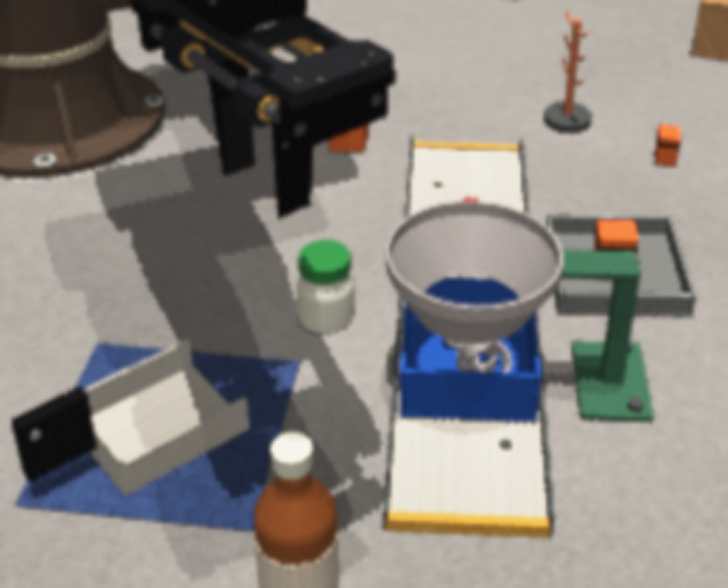

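View pics/s31.png

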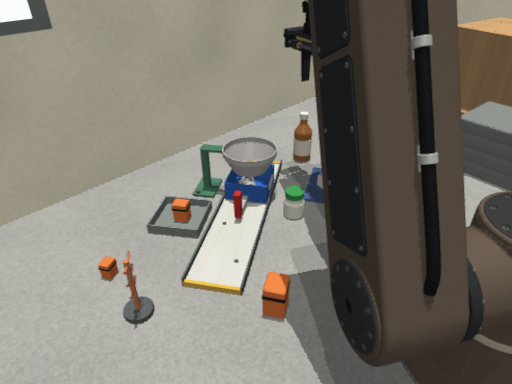

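```bash
python3 -c "
from h import *
print(env.state()['t'],env.state()['qvel'].round(3)); print(job.job_done())"
```

```text
40.0 [ 0.011  0.017  0.017 -0.002 -0.002 -0.001]
the job is handed in; nothing more can be done
None
```

The job is handed in at about 40 s of the 72 s allowed, and my last checks found every step done except that I could not fully confirm the fourth collar by sight.

- **Chock:** I took the middle-sized orange chock off the rail and set it down in the grey tray. The last side and scene pictures show it standing there.
- **Box:** I slid the blue box by its handle. A picture from above put it within about 1–2 mm of centre under the spout, and later pictures show it has not moved since.
- **Collars:** The gripper only turns about its own axis, so I could not tilt the scoop directly. I tipped it in the grip by pressing its lip under the funnel's outer wall, then against the inside of the mouth, until the collars slid out.
- **Scoop:** I levelled the scoop by pressing it onto the mat and released it. It lies at the same place and tilt as at the start, empty.
- **Bystanders:** The bottle, jar and hook stand show no visible shift from the first pictures. The largest measured shift was under 1 pixel, at the jar, where the arm's shadow had changed.

**Fourth collar:** In the box, three collars are clear. The fourth lies partly hidden under the pile, and I saw only what look like its edges. The scoop and funnel are empty, and no collar shows on the table or rail, so I take it that all four are in the box.

**Measurement differences:** The scene and side cameras disagreed by about 10 mm on positions. I relied on the wrist camera for the grasps and the centring.

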